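# Set up the coupon hanging rack

### The job

Set up the hanging rack: first move whatever stands on its base plate (stoppers, a battery) into the white tray, then lay the loose steel bar across the rack's two posts so that it lies down in both cradles. Then hang every carrier from the parking stand on the left half of the bar, and only when all of them hang there slide the whole row along the bar (do not lift them across) past the groove in the bar's middle to the right half, until the first carrier is up against the right post. Leave the other things on the bench alone.

Things in the scene. Friction and masses are not known exactly. Their poses are not given: they have to be found in the camera images.
- rack: hanging rack, fixed: base plate 110 x 330 x 6 mm, two grey posts. Origin: centre of its underside, on the bench; y runs along the bar line to the LEFT post (positive y = left half), x away from the robot, z up. Inner faces of the posts at y = +/-115 mm; posts 40 mm wide in x. A thin black mat lies on the plate's right half (negative y)
- rack_seat (a point): middle of the bar line, 80 mm above the rack's origin, level with the cradle seats; axes as the rack's. Each post has a cradle, open above and to the inside: seat 80 mm above the bench, 20 mm wide in x between cheeks that flare outward at their tops (103 mm above the bench), closed by an end wall at y = +/-147 mm
- bar_center (a point): centre of the loose steel bar, 12 x 280 x 12 mm, 250 g, length along its y; both ends alike; a thin dark groove round its middle. Lies on the bench in front of the rack at the start. In the cradles its centre is 86 mm and its top 92 mm above the bench, with 4 mm play each way across and 7 mm along
- stand: parking stand, fixed: base 60 x 190 x 6 mm, with a horizontal 12 x 12 mm steel rail 170 mm long along its y, top 92 mm above the bench, on two posts (centred at y = +/-80 mm, 16 mm wide in x). Origin: centre of the base's underside. Carriers hang on it about 45 mm apart at first, their x along the stand's x
- tray: the white plastic tray for what is cleared away, fixed: 110 (x) x 150 (y) x 22 mm high, walls 4 mm. Origin: centre of its underside, on the bench; floor 4 mm up
- stopper_1_center (a point): red rubber stopper, 29 mm across the top, 28 mm tall, tapering down. Stands on the base plate of the rack at the start, where panels would hit it. May be absent. This point is its centre, half-way up; z up when upright
- stopper_3_center (a point): larger red rubber stopper, 36 mm across the top, 30 mm tall, tapering down. Stands on the base plate of the rack at the start, where panels would hit it. May be absent. This point is its centre, half-way up; z up when upright
- battery_9v_center (a point): block battery 18 (x) x 27 (y) x 47 mm tall. Stands on the base plate of the rack at the start, where panels would hit it. May be absent. This point is its centre, half-way up; z up when upright
- carrier_1_grip (a point): coupon carrier: grey saddle, steel panel on each side, open below, astride a 12 mm rail; 33 mm in x (across rail), 24 in y (along). This point: on its upright grip tab, 34 mm above the seat (face resting on the rail's top). Tab 12 mm thick in x, 20 in y, from 8 to 56 mm above the seat. Throat 17 mm wide, 16 deep, wider below; panels reach 68 mm below the seat. 120 g; at first on the stand; may be absent
- carrier_2_grip (a point): another coupon carrier, exactly as carrier_1; may be absent
- carrier_3_grip (a point): another coupon carrier, exactly as carrier_1; may be absent
- eraser: a bystander: blue and white eraser, 21 x 44 x 12 mm; origin at its underside
- matchbox: a bystander: matchbox, 36 x 54 x 15 mm; origin at its underside
- marker_black: a bystander: white marker pen with black cap, 12 x 138 x 15 mm; origin at its underside
- tape_roll: a bystander: roll of black tape, 62 mm across, 19 mm high; origin at its underside
There are look-alikes about, which are no part of the job. Leave any purple look-alike of the part that bears stopper_3_center alone. What is shaped like the part that bears carrier_2_grip but yellow is not meant.

How it is judged:
By the outcome, as a careful person would: the job done as asked, in the order asked, and still so for the second after the job is handed in, with the robot touching nothing.
Of stopper_1, stopper_3, battery_9v only 2 to 3 are there at a start; the rules pass over those that are not, and their reading is None.
Of carrier_1, carrier_2, carrier_3 only 2 to 3 are there at a start; the rules pass over those that are not, and their reading is None.
At some moment in a run one of stopper_1, stopper_3, battery_9v may be knocked a few centimetres aside while the robot is not near it.
It also fails if it takes over 208 s, if anything falls off the work surface, if the arm or the gripper's body presses on something with over 40 N, if the wrist force passes 120 N, or if a joint passes its speed limit or range.

### The arm

A 6-joint arm with a two-finger parallel gripper is mounted at the origin on a cart in front of the work surface, level with it; the furniture and walls round the work are solid. World frame = base frame: x ahead of the robot, y to its left, z up, the work surface at z = 0. Lengths are in m, angles in degrees, forces in N, time in s.
With the tool pointing down it reaches from about 0.25 to 0.725 m from the base axis. Payload 9.7 kg.
Tool frame: the origin (TCP) lies on the centre line of the jaws, within the pads' length; the fingertips stand 19 mm ahead of it and the grasp point (between the pads) is the TCP (bot.tcp_to_tips is the z of the fingertips in the tool frame, in m); z points along the fingers, y is the line along which they close (so a half turn about z gives the same grasp; the last joint's range is limited). The gripper opens to 85 mm and grips with 20 to 120 N. Pads are 22 mm wide; open, the fingers measure 114 mm over their backs; the gripper's body (76 mm by 85 mm) begins 54 mm behind the grasp point. The pads swing forward as they close: fully open they stand 13 mm farther back than shut.
Start: joints at [-64.859, 4.979, 10.078, 95.1, 0, 90], TCP at [0.234, -0.498, 0.25] pointing down, gripper open.
Joint ranges: [-179.16, 179.16], [-48.56, 103.87], [-65.8, 70.77], [-126.05, 130.52], [-82.76, 87.17], [-180, 180]. Speed limits (degrees/s): [127.2, 127.2, 147.25, 180, 180, 180].

### API

Orientations are given as [roll, pitch, yaw] about the fixed x, y, z axes, in that order (R = Rz(yaw) Ry(pitch) Rx(roll)).
In Python, from workcell import bot gives the robot as it stands. The module is installed in compiled form; this text tells all that it offers.
- The arm moves only by the tool play_rows, never from a script. Its argument "increments" is a list of rows, each an object with "slide": the shift along the tool's x, y, z in mm, a list of three; "angular": the turn, a rotation vector about the tool's x, y, z in degrees, a list of three; "claw": the opening, from -1 (shut) to 1 (fully open). In form: [{"slide": [x, y, z], "angular": [rx, ry, rz], "claw": claw}, ...]. A call has 1 to 8 rows; each row shifts and turns the commanded pose from where the row before left it, along the tool's axes as they then stand; what a row does not reach is not made up. A row lasts 1/10 s, in which the tool goes at most 50 mm and 8.59 degrees, less where a joint would pass 70% of its speed; a pose out of reach is approached as far as the arm can. A call is refused whole if a number of a shift passes 50 or a number of a turn 8.59, either way. A call with a gripper value outside its range is refused whole. The fingers move at their own pace and stop on an object; "squeeze" is the grip in N (left out, the last holds). Time passes only in rows, so rows that do not move let the fingers close. It gives the time, the measured TCP pose, the force, the opening and the grip force at its end, in the units of the state.
- bot.get_obs(): the state, without advancing time (a new reading comes with each control period).
- bot.camera(name): name is "scene" or "top" or "wrist"; returns the picture (400x640x3 uint8, red, green, blue); there is no depth.
- bot.camera_info(name): a dict with "fovy" (degrees; the focal length in pixels is half the picture's height over the tangent of half this angle, whatever the lens; pixels are square), "cx", "cy" (the principal point, pixels), "k1" (the pictures are not rectified: a ray, as slopes to the right and down, at radius r is drawn at 1 + k1 r^2 times it, then the intrinsics apply), "R" (3x3) and "t" (3): a world point X has camera coordinates R X + t. Camera axes: x right, y down, z forward; pixel columns grow to the right and rows downward; lengths in m; the calibration is good to about 2 mm. A picture is of the moment at which its call begins: read the wrist's pose just before it. camera_info takes no time and is no camera call; for the wrist camera it gives the pose at the moment of the call.
- bot.job_done(): hands the job in; it is judged then, once.
The state is a dict: "time": time; "q": joint angles; "qd": joint speeds; "joint_efforts": joint torques, N m; "ee_pos": TCP position; "tcp_rot": TCP orientation; "wrist_force": force on the tool from outside, world axes, zero at the start; "torque": the same for the moment, N m; "opening": finger opening in m; "grasp_force": force on a finger pad.
Only numpy, scipy, OpenCV 4.12 (cv2) and the standard library are available. Lean on these libraries where they do the work, as an engineer would, in place of code of your own. Each camera call takes 0.05 s, during which the arm holds its last target. There are 200 camera calls.

## Working session

There is one attempt and no reset: what is moved stays moved. The work goes in short steps, Python scripts to look and compute and a tool call to move; the robot and the scene stay as the last step left them, time stands still between calls to the robot, and variables do not carry over. Pictures are saved under pics/ and viewed, at most 14 in all, crops included, and the job is handed in when it is done.

Besides the shell and the picture viewer there is one more tool, called by a JSON object that holds its "name" and its "arguments", one argument or row to a line. play_rows: Moves the arm, as the interface text tells. Its arguments: {"type":"object","properties":{"increments":{"type":"array"},"squeeze":{"type":"number"}},"required":["increments"]}

```bash
mkdir -p pics; cat > h.py <<'E'
import numpy as np, cv2
from workcell import bot
def snap(n,f):
    im=bot.camera(n); cv2.imwrite('pics/'+f,im[:,:,::-1]); return im
def ray(ci,u,v):
    f=200/np.tan(np.radians(ci['fovy'])/2)
    d=np.array([(u-ci['cx'])/f,(v-ci['cy'])/f]); rd=np.hypot(*d); r=rd
    for _ in range(30): r=rd/(1+ci['k1']*r*r)
    if rd>0: d=d*r/rd
    R=np.array(ci['R']);t=np.array(ci['t'])
    return -R.T@t, R.T@np.array([d[0],d[1],1])
def onz(ci,u,v,z):
    o,d=ray(ci,u,v); return o+d*(z-o[2])/d[2]
def proj(ci,X):
    f=200/np.tan(np.radians(ci['fovy'])/2)
    c=np.array(ci['R'])@np.array(X)+np.array(ci['t']); d=c[:2]/c[2]; d=d*(1+ci['k1']*(d@d))
    return d*f+[ci['cx'],ci['cy']]
E
python3 - <<'E'
from h import *
for n in['scene','top','wrist']:
    snap(n,n+'0.png'); c=bot.camera_info(n); print(n,c['fovy'],c['cx'],c['cy'],c['k1'],np.round(c['R'],3).tolist(),np.round(c['t'],3), np.round(-np.array(c['R']).T@c['t'],3))
print(bot.get_obs())
E
```

```text
scene 48.96964097252438 327.0485163757873 196.23400117153494 -0.03452281055037782 [[-0.757, -0.653, -0.015], [-0.489, 0.581, -0.651], [0.434, -0.485, -0.759]] [0.397 0.361 1.064] [0.016 0.565 1.049]
top 44.96751967099614 316.7911020645359 199.48792101096137 -0.11522071520565097 [[-0.0, -1.0, -0.005], [-0.999, 0.0, -0.047], [0.047, 0.005, -0.999]] [-0.046  0.56   1.518] [ 0.487 -0.054  1.543]
wrist 68.91649640418099 320.42761524891586 203.99036359023626 -0.028753416779708125 [[0.425, -0.905, -0.002], [-0.86, -0.404, 0.311], [-0.282, -0.13, -0.95]] [-0.548 -0.04   0.381] [ 0.306 -0.463  0.374]
{'time': 0.15, 'q': array([-6.48577055e+01,  5.00440488e+00,  1.00442828e+01,  9.51009997e+01,
       -1.53781969e-03,  9.00008490e+01]), 'qd': array([ 0.01556265, -0.05904501,  0.12742687,  0.10533913,  0.03624222,
       -0.03005122]), 'joint_efforts': array([-5.42457292e-04, -5.20763075e+01,  4.65044761e+01,  1.39188155e-02,
        3.71859898e-06,  3.29177146e-05]), 'ee_pos': array([ 0.23359921, -0.49774095,  0.24973534]), 'tcp_rot': array([-1.79938878e+02,  1.53872450e-03,  2.51414472e+01]), 'wrist_force': array([ 0.39957028, -0.00988832, -0.10342066]), 'torque': array([-0.06067646, -0.00301359, -0.02419256]), 'grasp_force': 0.0, 'opening': 0.08500049005812793}
```

View pics/scene0.png

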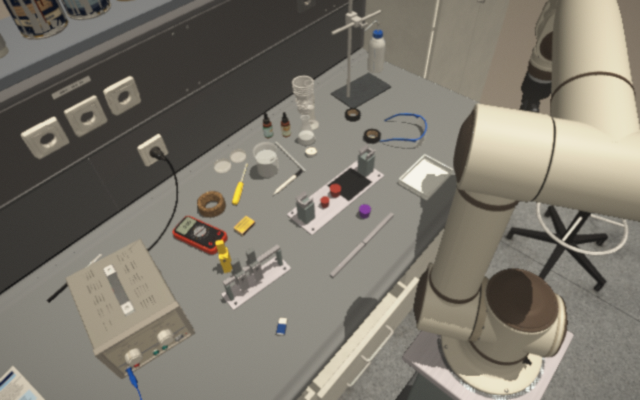

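View pics/top0.png

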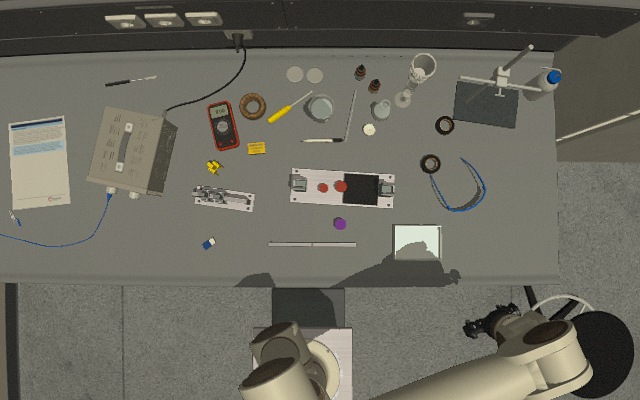

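The scene view shows the rack at (335,195) with two red stoppers at (325,201) and (335,189). The purple look-alike is at (364,211), the bar runs from (332,275) to (393,215), the stand is at (255,275) and the tray at (427,176). In the top view the rack is at (341,188), the bar at (312,244), the stand at (223,198), the tray at (417,242) and the yellow look-alike at (214,167).

```bash
python3 - <<'E'
from h import *
t=cv2.imread('pics/top0.png');s=cv2.imread('pics/scene0.png')
a=cv2.resize(t[155:265,185:445],None,fx=3,fy=3,interpolation=cv2.INTER_CUBIC)[:, :780]
b=cv2.resize(s[140:310,210:460],None,fx=3,fy=3,interpolation=cv2.INTER_CUBIC)
cv2.imwrite('pics/c1.png',a);cv2.imwrite('pics/c2.png',b)
E
```

```text
(no output)
```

View pics/c1.png

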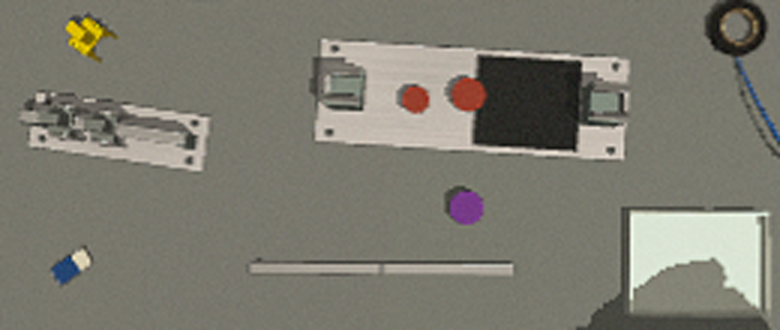

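View pics/c2.png

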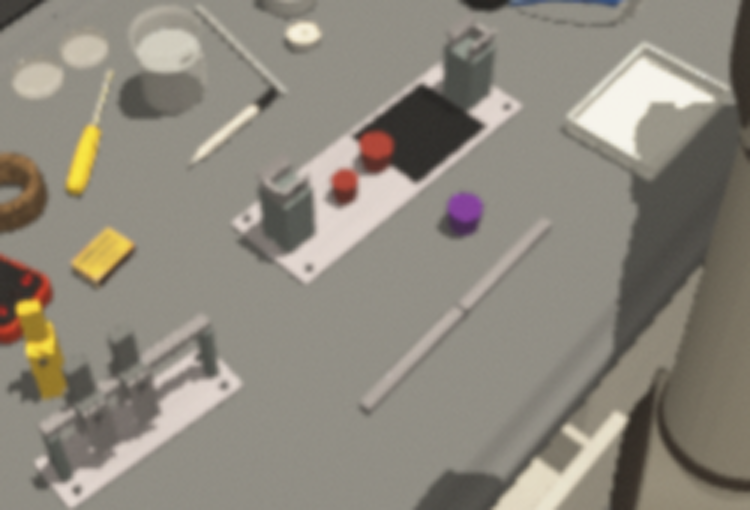

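The crops show two stoppers, the small one at c1 (414,98) and the large one at (467,94), and no battery. On the stand I can make out two or perhaps three carriers at the left end of the rail, so I need a closer look there.

```bash
python3 - <<'E'
from h import *
c=bot.camera_info('top')
def P(n,pts,z):
    r=[onz(c,185+(a+.5)/3-.5,155+(b+.5)/3-.5,z)*1000 for a,b in pts]; print(n,np.round(r,0)[:,:2].tolist(),np.round(np.mean(r,0))[:2])
P('rack',[(320,40),(630,58),(626,160),(316,140)],.006)
P('stand',[(36,92),(211,117),(203,172),(28,147)],.006)
P('tray',[(623,208),(769,208),(769,318),(623,318)],.022)
P('bar',[(250,268),(513,268)],.012)
P('s1',[(414,98)],.034);P('s3',[(467,94)],.036);P('purple',[(465,207)],.03)
E
```

```text
rack [[661.0, 35.0], [642.0, -296.0], [533.0, -291.0], [554.0, 39.0]] [ 597. -128.]
stand [[606.0, 340.0], [579.0, 151.0], [520.0, 159.0], [547.0, 348.0]] [563. 249.]
tray [[482.0, -285.0], [482.0, -440.0], [366.0, -439.0], [367.0, -284.0]] [ 424. -362.]
bar [[419.0, 108.0], [419.0, -169.0]] [419. -31.]
s1 [[597.0, -65.0]] [597. -65.]
s3 [[601.0, -120.0]] [ 601. -120.]
purple [[483.0, -118.0]] [ 483. -118.]
```

{"name": "play_rows", "arguments": {
  "increments": [
    {"slide":[0,0,0],"angular":[0,0,-7.75],"claw":0.2},
    {"slide":[0,0,0],"angular":[0,0,-7.75],"claw":0.2},
    {"slide":[0,0,0],"angular":[0,0,-7.75],"claw":0.2},
    {"slide":[0,0,0],"angular":[0,0,-7.75],"claw":0.2},
    {"slide":[0,0,0],"angular":[0,0,-7.75],"claw":0.2},
    {"slide":[0,0,0],"angular":[0,0,-7.75],"claw":0.2},
    {"slide":[0,0,0],"angular":[0,0,-7.75],"claw":0.2},
    {"slide":[0,0,0],"angular":[0,0,-7.75],"claw":0.2}
  ],
  "squeeze": 30
}}

```text
time: 0.95
ee_pos: [0.2336, -0.4978, 0.25]
tcp_rot: [-180.0, -0.0, 87.5]
wrist_force: [-0.3, -1.3, -0.2]
opening: 0.0512
grasp_force: 0.0
```

{"name": "play_rows", "arguments": {
  "increments": [
    {"slide":[28,17,-3],"angular":[0,0,0],"claw":0.2},
    {"slide":[28,17,-3],"angular":[0,0,0],"claw":0.2},
    {"slide":[28,17,-3],"angular":[0,0,0],"claw":0.2},
    {"slide":[28,17,-3],"angular":[0,0,0],"claw":0.2},
    {"slide":[28,17,-3],"angular":[0,0,0],"claw":0.2},
    {"slide":[28,17,-3],"angular":[0,0,0],"claw":0.2},
    {"slide":[28,17,-3],"angular":[0,0,0],"claw":0.2},
    {"slide":[28,17,-3],"angular":[0,0,0],"claw":0.2}
  ]
}}

```text
time: 1.75
ee_pos: [0.3812, -0.2797, 0.2743]
tcp_rot: [-180.0, -0.0, 87.1]
wrist_force: [-0.3, 0.3, 0.5]
opening: 0.0511
grasp_force: 0.0
```

{"name": "play_rows", "arguments": {
  "increments": [
    {"slide":[28,17,-3],"angular":[0,0,0],"claw":0.2},
    {"slide":[28,17,-3],"angular":[0,0,0],"claw":0.2},
    {"slide":[28,17,-3],"angular":[0,0,0],"claw":0.2},
    {"slide":[28,17,-3],"angular":[0,0,0],"claw":0.2},
    {"slide":[28,17,-3],"angular":[0,0,0],"claw":0.2},
    {"slide":[28,17,-3],"angular":[0,0,0],"claw":0.2},
    {"slide":[28,17,-3],"angular":[0,0,0],"claw":0.2},
    {"slide":[0,0,0],"angular":[0,0,0],"claw":0.2}
  ]
}}

```text
time: 2.55
ee_pos: [0.5108, -0.0885, 0.2948]
tcp_rot: [-180.0, -0.0, 87.3]
wrist_force: [0.1, 0.3, -0.0]
opening: 0.0514
grasp_force: 0.0
```

```bash
python3 - <<'E'
from h import *
snap('wrist','w1.png'); o=bot.get_obs(); print(o['time'],o['ee_pos'],o['tcp_rot'],o['opening'],o['q'])
E
```

```text
2.6 [ 0.50993647 -0.08976984  0.2947344 ] [-1.79944634e+02 -9.55964639e-03  8.72995190e+01] 0.05116887498086941 [-9.98538519e+00  1.82896680e+00  1.17731125e+01  1.00000277e+02
  2.46184276e-03  8.27150900e+01]
```

View pics/w1.png

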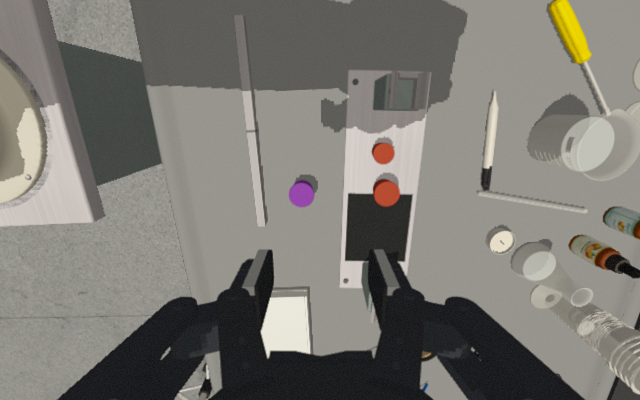

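The wrist view shows the plate from (348,70) to (410,290), the red stoppers at (383,153) and (387,193), the bar from (240,15) to (262,226), the tray below at (290,320) and the purple look-alike at (301,194).

```bash
cat >> h.py <<'E'
def edges_row(g,v,u0,u1):
    """subpixel rising & falling steps in a row between u0,u1"""
    s=cv2.GaussianBlur(g,(5,5),1).astype(float)[v,u0:u1]; d=np.gradient(s)
    return u0+np.argmax(d),u0+np.argmin(d)
def red(im,ci,z=.035):
    h=cv2.cvtColor(im,cv2.COLOR_RGB2HSV)
    m=(((h[...,0]<8)|(h[...,0]>172))&(h[...,1]>130)&(h[...,2]>70)).astype(np.uint8)
    out=[]
    for c in cv2.findContours(m,0,1)[0]:
        a=cv2.contourArea(c)
        if a>60:
            (u,v),r=cv2.minEnclosingCircle(c); out.append((round(u,1),round(v,1),round(r,1),a,np.round(onz(ci,u,v,z)*1000,1)))
    return out
def barline(im,ci,u0,u1,v0,v1,z,lo=150):
    g=cv2.cvtColor(im,cv2.COLOR_RGB2GRAY); pts=[]
    return g
E
python3 - <<'E'
from h import *
im=cv2.imread('pics/w1.png')[:,:,::-1].copy(); ci=bot.camera_info('wrist'); g=cv2.cvtColor(im,cv2.COLOR_RGB2GRAY)
for r in red(im,ci): print(r)
L=[];Rr=[]
for v in range(120,190,3):
    a,_=edges_row(g,v,330,360);_,b=edges_row(g,v,405,440)
    L.append(onz(ci,a,v,.006)[:2]*1000);Rr.append(onz(ci,b,v,.006)[:2]*1000)
for P in(L,Rr):
    P=np.array(P);k=np.polyfit(P[:,1],P[:,0],1);res=P[:,0]-np.polyval(k,P[:,1]);print('edge slope',k,np.degrees(np.arctan(k[0])),res.std(), 'x at y=-128',np.polyval(k,-128))
# plate ends: column profile
for u in (356,360,425,):
    print('end top',u,[g[v,u] for v in range(60,82,2)])
for u in (350,):
    print('bot',[g[v,u] for v in range(270,300,2)])
# bar
B=[]
for v in list(range(25,80,4))+list(range(90,120,4))+list(range(140,220,4)):
    a,b=edges_row(g,v,225,275); B.append(((a+b)/2,v,b-a,*onz(ci,(a+b)/2,v,.012)[:2]*1000))
print(np.round(B,1)[::3])
for v,u in((15,240),(226,262),(131,251)): print(onz(ci,u,v,.012)*1000)
print([g[v,262] for v in range(215,235)],[g[v,240] for v in range(8,24)],[g[v,251] for v in range(124,138)])
for p in((380,72),(417,72),(375,110),(415,110)):print(p,onz(ci,*p,.103)*1000)
E
```

```text
(385.6, 192.4, 14.2, 532.5, array([ 597.3, -121.8,   35. ]))
(382.7, 152.4, 10.8, 323.5, array([592.3, -67. ,  35. ]))
edge slope [6.14629006e-02 5.49147549e+02] 3.5171403672284773 0.4110723105172105 x at y=-128 541.280297502231
edge slope [6.59817113e-02 6.58067296e+02] 3.7750016647238476 0.4044668620862863 x at y=-128 649.6216369758004
end top 356 [np.uint8(91), np.uint8(96), np.uint8(92), np.uint8(92), np.uint8(91), np.uint8(125), np.uint8(138), np.uint8(138), np.uint8(138), np.uint8(114), np.uint8(66)]
end top 360 [np.uint8(97), np.uint8(92), np.uint8(93), np.uint8(94), np.uint8(93), np.uint8(125), np.uint8(137), np.uint8(137), np.uint8(137), np.uint8(138), np.uint8(140)]
end top 425 [np.uint8(93), np.uint8(93), np.uint8(94), np.uint8(93), np.uint8(93), np.uint8(95), np.uint8(100), np.uint8(94), np.uint8(97), np.uint8(97), np.uint8(97)]
bot [np.uint8(203), np.uint8(204), np.uint8(204), np.uint8(205), np.uint8(204), np.uint8(205), np.uint8(204), np.uint8(205), np.uint8(203), np.uint8(163), np.uint8(148), np.uint8(149), np.uint8(150), np.uint8(149), np.uint8(148)]
[[ 239.5   25.   
[... 894 characters left out ...]
9), np.uint8(150), np.uint8(150), np.uint8(149)] [np.uint8(94), np.uint8(92), np.uint8(91), np.uint8(92), np.uint8(91), np.uint8(94), np.uint8(100), np.uint8(108), np.uint8(114), np.uint8(113), np.uint8(113), np.uint8(111), np.uint8(113), np.uint8(114), np.uint8(115), np.uint8(112)] [np.uint8(186), np.uint8(185), np.uint8(185), np.uint8(186), np.uint8(186), np.uint8(179), np.uint8(139), np.uint8(125), np.uint8(161), np.uint8(186), np.uint8(188), np.uint8(189), np.uint8(189), np.uint8(187)]
(380, 72) [574.53413381  23.72349385 103.        ]
(417, 72) [611.65871562  22.20972545 103.        ]
(375, 110) [569.76747253 -12.52789147 103.        ]
(415, 110) [611.32403271 -14.29967034 103.        ]
```

{"name": "play_rows", "arguments": {
  "increments": [
    {"slide":[5.4,16.2,39],"angular":[0,0,0],"claw":0.2},
    {"slide":[5.4,16.2,39],"angular":[0,0,0],"claw":0.2},
    {"slide":[5.4,16.2,39],"angular":[0,0,0],"claw":0.2},
    {"slide":[5.4,16.2,39],"angular":[0,0,0],"claw":0.2},
    {"slide":[5.4,16.2,39],"angular":[0,0,0],"claw":0.2},
    {"slide":[0,0,0],"angular":[0,0,0],"claw":0.2},
    {"slide":[0,0,0],"angular":[0,0,0],"claw":0.2}
  ]
}}

```text
time: 3.3
ee_pos: [0.5907, -0.0688, 0.1]
tcp_rot: [-179.9, 0.0, 87.1]
wrist_force: [-0.5, -0.6, 0.5]
opening: 0.0511
grasp_force: 0.0
```

```bash
python3 - <<'E'
from h import *
ci=bot.camera_info('wrist');im=snap('wrist','w2.png'); o=bot.get_obs(); print(o['time'],o['ee_pos'],o['tcp_rot'])
for r in red(im,ci): print(r)
E
```

```text
3.35 [ 0.59134361 -0.06894064  0.10157873] [1.79963953e+02 1.33709959e-02 8.71047521e+01]
(336.5, 286.3, 27.5, 1909.0, array([ 600.1, -115.8,   35. ]))
(327.0, 221.8, 21.8, 1251.5, array([595.2, -63.2,  35. ]))
```

{"name": "play_rows", "arguments": {
  "increments": [
    {"slide":[4,3,18],"angular":[0,0,0],"claw":0.2},
    {"slide":[0,0,18],"angular":[0,0,0],"claw":0.2},
    {"slide":[0,0,18],"angular":[0,0,0],"claw":0.2},
    {"slide":[0,0,15],"angular":[0,0,0],"claw":0.2},
    {"slide":[0,0,0],"angular":[0,0,0],"claw":0.2},
    {"slide":[0,0,0],"angular":[0,0,0],"claw":-1},
    {"slide":[0,0,0],"angular":[0,0,0],"claw":-1},
    {"slide":[0,0,0],"angular":[0,0,0],"claw":-1}
  ],
  "squeeze": 30
}}

```text
time: 4.15
ee_pos: [0.5954, -0.0646, 0.033]
tcp_rot: [179.9, 0.0, 87.1]
wrist_force: [-2.5, -0.4, 6.4]
opening: 0.0264
grasp_force: 29.5
```

{"name": "play_rows", "arguments": {
  "increments": [
    {"slide":[0,0,0],"angular":[0,0,0],"claw":-1},
    {"slide":[0,0,-20],"angular":[0,0,0],"claw":-1},
    {"slide":[0,0,-40],"angular":[0,0,0],"claw":-1},
    {"slide":[0,0,-40],"angular":[0,0,0],"claw":-1}
  ]
}}

```text
time: 4.55
ee_pos: [0.5943, -0.0643, 0.1325]
tcp_rot: [-180.0, -0.0, 87.1]
wrist_force: [0.7, -0.4, 0.1]
opening: 0.0265
grasp_force: 29.6
```

{"name": "play_rows", "arguments": {
  "increments": [
    {"slide":[-34,-17,-5],"angular":[0,0,0],"claw":-1},
    {"slide":[-34,-17,-5],"angular":[0,0,0],"claw":-1},
    {"slide":[-34,-17,-5],"angular":[0,0,0],"claw":-1},
    {"slide":[-34,-17,0],"angular":[0,0,0],"claw":-1},
    {"slide":[-34,-17,0],"angular":[0,0,0],"claw":-1},
    {"slide":[-34,-17,0],"angular":[0,0,0],"claw":-1},
    {"slide":[-34,-17,0],"angular":[0,0,0],"claw":-1},
    {"slide":[-34,-17,0],"angular":[0,0,0],"claw":-1}
  ]
}}

```text
time: 5.35
ee_pos: [0.4446, -0.3306, 0.1471]
tcp_rot: [179.9, 0.0, 87.1]
wrist_force: [1.4, 0.0, -0.5]
opening: 0.0262
grasp_force: 29.7
```

```bash
python3 - <<'E'
from h import *
ci=bot.camera_info('wrist');im=snap('wrist','w3.png'); o=bot.get_obs(); print(o['time'],o['ee_pos'],o['tcp_rot'],o['opening'])
for z,n in((.022,'tray'),):
  m=(im.min(2)>190).astype(np.uint8); c=max(cv2.findContours(m,0,1)[0],key=cv2.contourArea); 
  print(cv2.boundingRect(c),[np.round(onz(ci,*p[0],z)[:2]*1000) for p in cv2.approxPolyDP(c,12,True)])
E
```

```text
5.4 [ 0.44235591 -0.33440334  0.14697971] [1.79995012e+02 1.47345908e-01 8.69964087e+01] 0.02645338600170632
(243, 165, 113, 119) [array([ 381., -294.]), array([ 379., -411.]), array([ 407., -371.]), array([ 419., -390.]), array([ 448., -368.]), array([ 464., -393.]), array([ 471., -315.])]
```

View pics/w3.png

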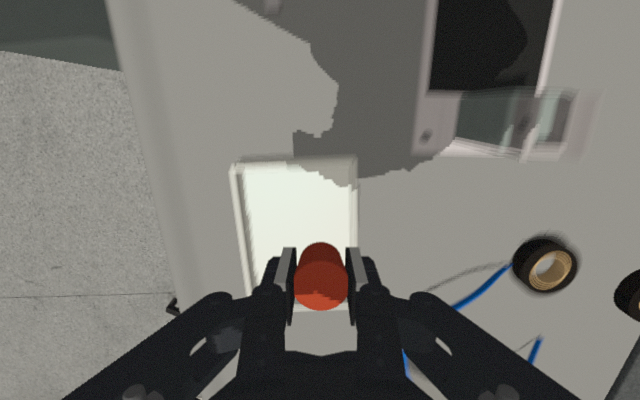

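The tray spans u 232–357, v 160–310, and the gripped stopper at (322,275) is above it. Before lowering I'll centre it across the tray so the fingers clear the walls.

{"name": "play_rows", "arguments": {
  "increments": [
    {"slide":[11,-20,0],"angular":[0,0,0],"claw":-1},
    {"slide":[0,0,30],"angular":[0,0,0],"claw":-1},
    {"slide":[0,0,30],"angular":[0,0,0],"claw":-1},
    {"slide":[0,0,30],"angular":[0,0,0],"claw":-1},
    {"slide":[0,0,15],"angular":[0,0,0],"claw":-1},
    {"slide":[0,0,8],"angular":[0,0,0],"claw":-1},
    {"slide":[0,0,0],"angular":[0,0,0],"claw":-1}
  ]
}}

```text
time: 6.1
ee_pos: [0.4259, -0.3172, 0.0332]
tcp_rot: [-180.0, -0.0, 87.1]
wrist_force: [0.2, 0.8, 0.2]
opening: 0.0262
grasp_force: 29.7
```

{"name": "play_rows", "arguments": {
  "increments": [
    {"slide":[0,0,0],"angular":[0,0,0],"claw":-0.06},
    {"slide":[0,0,0],"angular":[0,0,0],"claw":-0.06},
    {"slide":[0,0,0],"angular":[0,0,0],"claw":-0.06},
    {"slide":[0,0,-30],"angular":[0,0,0],"claw":-0.06},
    {"slide":[0,0,-45],"angular":[0,0,0],"claw":0.2},
    {"slide":[0,0,-45],"angular":[0,0,0],"claw":0.2}
  ]
}}

```text
time: 6.7
ee_pos: [0.4256, -0.317, 0.1549]
tcp_rot: [-180.0, -0.0, 87.1]
wrist_force: [1.5, -1.7, -0.4]
opening: 0.0514
grasp_force: 0.0
```

{"name": "play_rows", "arguments": {
  "increments": [
    {"slide":[26,20,0],"angular":[0,0,0],"claw":0.35},
    {"slide":[26,20,0],"angular":[0,0,0],"claw":0.35},
    {"slide":[26,20,0],"angular":[0,0,0],"claw":0.35},
    {"slide":[26,20,0],"angular":[0,0,0],"claw":0.35},
    {"slide":[26,20,0],"angular":[0,0,0],"claw":0.35},
    {"slide":[26,20,0],"angular":[0,0,0],"claw":0.35},
    {"slide":[26,20,0],"angular":[0,0,0],"claw":0.35},
    {"slide":[26,22,0],"angular":[0,0,0],"claw":0.35}
  ]
}}

```text
time: 7.5
ee_pos: [0.5989, -0.1164, 0.154]
tcp_rot: [179.9, 0.0, 87.1]
wrist_force: [0.8, -0.8, -0.1]
opening: 0.0577
grasp_force: 0.0
```

{"name": "play_rows", "arguments": {
  "increments": [
    {"slide":[0,0,20],"angular":[0,0,0],"claw":0.35},
    {"slide":[0,0,0],"angular":[0,0,0],"claw":0.35},
    {"slide":[0,0,0],"angular":[0,0,0],"claw":0.35}
  ]
}}

```text
time: 7.8
ee_pos: [0.5977, -0.1177, 0.1335]
tcp_rot: [-180.0, 0.0, 87.1]
wrist_force: [0.5, -0.2, 0.7]
opening: 0.0577
grasp_force: 0.0
```

```bash
python3 - <<'E'
from h import *
ci=bot.camera_info('wrist');im=snap('wrist','w4.png'); o=bot.get_obs(); print(o['time'],o['ee_pos'],o['tcp_rot'])
for r in red(im,ci): print(r)
ci=bot.camera_info('top');im=snap('top','t4.png')
for r in red(im,ci): print('top',r)
E
```

```text
7.85 [ 0.59790337 -0.11802263  0.13413322] [1.79977565e+02 7.29130497e-03 8.71099033e+01]
(177.0, 385.5, 16.8, 238.5, array([ 439.8, -299.6,   35. ]))
(323.6, 215.3, 23.4, 1489.5, array([ 600. , -119.6,   35. ]))
top (223.0, 125.5, 24.8, 1051.0, array([793.8, 251. ,  35. ]))
```

{"name": "play_rows", "arguments": {
  "increments": [
    {"slide":[-1,2,30],"angular":[0,0,0],"claw":0.35},
    {"slide":[0,0,30],"angular":[0,0,0],"claw":0.35},
    {"slide":[0,0,25],"angular":[0,0,0],"claw":0.35},
    {"slide":[0,0,15],"angular":[0,0,0],"claw":0.35},
    {"slide":[0,0,0],"angular":[0,0,0],"claw":-1},
    {"slide":[0,0,0],"angular":[0,0,0],"claw":-1},
    {"slide":[0,0,0],"angular":[0,0,0],"claw":-1},
    {"slide":[0,0,0],"angular":[0,0,0],"claw":-1}
  ]
}}

```text
time: 8.7
ee_pos: [0.6008, -0.1189, 0.0348]
tcp_rot: [179.9, 0.0, 87.1]
wrist_force: [-0.2, -0.8, -1.3]
opening: 0.033
grasp_force: 29.8
```

{"name": "play_rows", "arguments": {
  "increments": [
    {"slide":[0,0,-20],"angular":[0,0,0],"claw":-1},
    {"slide":[0,0,-45],"angular":[0,0,0],"claw":-1},
    {"slide":[0,0,-45],"angular":[0,0,0],"claw":-1},
    {"slide":[0,0,0],"angular":[0,0,0],"claw":-1}
  ]
}}

```text
time: 9.1
ee_pos: [0.6027, -0.1192, 0.1513]
tcp_rot: [179.4, 0.1, 87.1]
wrist_force: [0.8, -0.1, -0.0]
opening: 0.0331
grasp_force: 30.0
```

{"name": "play_rows", "arguments": {
  "increments": [
    {"slide":[-35.5,-20,0],"angular":[0,0,0],"claw":-1},
    {"slide":[-35.5,-20,0],"angular":[0,0,0],"claw":-1},
    {"slide":[-35.5,-20,0],"angular":[0,0,0],"claw":-1},
    {"slide":[-35.5,-20,0],"angular":[0,0,0],"claw":-1},
    {"slide":[-35.5,-20,0],"angular":[0,0,0],"claw":-1},
    {"slide":[-35.5,-20,0],"angular":[0,0,0],"claw":-1},
    {"slide":[-35.5,-20,0],"angular":[0,0,0],"claw":-1},
    {"slide":[-35.5,-22,0],"angular":[0,0,0],"claw":-1}
  ]
}}

```text
time: 9.9
ee_pos: [0.4233, -0.3956, 0.1438]
tcp_rot: [179.9, 0.0, 87.2]
wrist_force: [1.3, -0.4, -0.2]
opening: 0.0331
grasp_force: 30.0
```

{"name": "play_rows", "arguments": {
  "increments": [
    {"slide":[0,0,0],"angular":[0,0,0],"claw":-1},
    {"slide":[0,0,35],"angular":[0,0,0],"claw":-1},
    {"slide":[0,0,35],"angular":[0,0,0],"claw":-1},
    {"slide":[0,0,25],"angular":[0,0,0],"claw":-1},
    {"slide":[0,0,15],"angular":[0,0,0],"claw":-1},
    {"slide":[0,0,7],"angular":[0,0,0],"claw":-1},
    {"slide":[0,0,0],"angular":[0,0,0],"claw":-1}
  ]
}}

```text
time: 10.6
ee_pos: [0.4248, -0.3946, 0.0286]
tcp_rot: [179.9, 0.1, 87.2]
wrist_force: [-4.9, 2.0, 10.3]
opening: 0.0328
grasp_force: 32.5
```

{"name": "play_rows", "arguments": {
  "increments": [
    {"slide":[0,0,0],"angular":[0,0,0],"claw":0.1},
    {"slide":[0,0,0],"angular":[0,0,0],"claw":0.1},
    {"slide":[0,0,0],"angular":[0,0,0],"claw":0.1},
    {"slide":[0,0,-30],"angular":[0,0,0],"claw":0.1},
    {"slide":[0,0,-45],"angular":[0,0,0],"claw":0.1},
    {"slide":[0,0,-45],"angular":[0,0,0],"claw":0.1},
    {"slide":[0,0,-20],"angular":[0,0,0],"claw":0.1}
  ]
}}

```text
time: 11.3
ee_pos: [0.425, -0.395, 0.1709]
tcp_rot: [179.8, 0.2, 87.1]
wrist_force: [-0.4, -0.0, 0.2]
opening: 0.0467
grasp_force: 0.0
```

{"name": "play_rows", "arguments": {
  "increments": [
    {"slide":[45,-3,-10],"angular":[0,0,0],"claw":0},
    {"slide":[45,-3,-10],"angular":[0,0,0],"claw":0},
    {"slide":[45,-3,-10],"angular":[0,0,0],"claw":0},
    {"slide":[45,-3,0],"angular":[0,0,0],"claw":0},
    {"slide":[45,-3,0],"angular":[0,0,0],"claw":0},
    {"slide":[45,-3,0],"angular":[0,0,0],"claw":0},
    {"slide":[45,-4,0],"angular":[0,0,0],"claw":0},
    {"slide":[45,-4,0],"angular":[0,0,0],"claw":0}
  ]
}}

```text
time: 12.1
ee_pos: [0.4157, -0.0317, 0.1965]
tcp_rot: [180.0, 0.0, 87.1]
wrist_force: [0.5, -0.1, 1.0]
opening: 0.0427
grasp_force: 0.0
```

{"name": "play_rows", "arguments": {
  "increments": [
    {"slide":[0,0,0],"angular":[0,0,-2.6],"claw":0},
    {"slide":[0,0,0],"angular":[0,0,0],"claw":0},
    {"slide":[0,0,0],"angular":[0,0,0],"claw":0}
  ]
}}

```text
time: 12.4
ee_pos: [0.4162, -0.0336, 0.1963]
tcp_rot: [180.0, 0.0, 89.7]
wrist_force: [-0.4, -0.1, -0.8]
opening: 0.0426
grasp_force: 0.0
```

```bash
cat >> h.py <<'E'
def lightbar(im,ci,box,z,lo,win=None):
    """min-area rectangle of the brightest blob in box u0,u1,v0,v1 ; returns axis line on plane z"""
    u0,u1,v0,v1=box; g=cv2.cvtColor(im,cv2.COLOR_RGB2GRAY)[v0:v1,u0:u1]
    m=(g>lo).astype(np.uint8); c=max(cv2.findContours(m,0,1)[0],key=cv2.contourArea)+[u0,v0]
    return cv2.minAreaRect(c),c
E
python3 - <<'E'
from h import *
ci=bot.camera_info('wrist');im=snap('wrist','w5.png'); o=bot.get_obs(); print(o['time'],o['ee_pos'],o['tcp_rot'])
g=cv2.cvtColor(im,cv2.COLOR_RGB2GRAY)
for v in range(10,300,30): print(v,g[v,280:360:3].tolist())
E
```

```text
12.45 [ 0.41612788 -0.03396487  0.19626855] [-1.79998419e+02  4.98791358e-03  8.96295020e+01]
10 [101, 104, 98, 101, 100, 101, 102, 100, 101, 101, 99, 102, 103, 100, 101, 101, 103, 99, 98, 99, 100, 103, 102, 102, 101, 100, 103]
40 [102, 101, 100, 103, 102, 101, 103, 104, 100, 103, 103, 104, 100, 100, 97, 99, 100, 102, 102, 103, 102, 102, 102, 103, 101, 100, 101]
70 [102, 102, 102, 103, 101, 100, 101, 102, 101, 102, 102, 102, 95, 127, 126, 126, 122, 102, 103, 102, 101, 101, 101, 99, 103, 102, 101]
100 [102, 103, 101, 103, 101, 101, 100, 101, 101, 102, 104, 103, 105, 126, 128, 126, 118, 101, 100, 101, 100, 102, 103, 104, 102, 101, 100]
130 [159, 159, 159, 161, 160, 160, 161, 160, 161, 99, 102, 104, 107, 126, 128, 125, 108, 102, 100, 103, 102, 100, 103, 103, 103, 100, 102]
160 [159, 161, 161, 161, 160, 161, 161, 160, 161, 162, 161, 160, 159, 196, 195, 124, 112, 162, 161, 161, 161, 158, 160, 159, 160, 161, 161]
190 [162, 161, 160, 160, 161, 161, 159, 160, 161, 160, 161, 160, 160, 196, 194, 190, 107, 161, 160, 161, 161, 161, 160, 161, 160, 161, 161]
220 [160, 160, 161, 161, 162, 160, 160, 159, 163, 161, 159, 160, 158, 193, 193, 190, 121, 161, 161, 160, 160, 161, 161, 161, 160, 161, 161]
250 [68, 162, 161, 160, 160, 162, 161, 161, 160, 160, 160, 161, 157, 193, 190, 189, 116, 161, 161, 160, 162, 160, 159, 162, 161, 161, 161]
280 [19, 162, 161, 161, 160, 161, 160, 161, 159, 160, 162, 161, 157, 192, 187, 184, 113, 160, 161, 160, 161, 160, 159, 160, 160, 159, 161]
```

View pics/w5.png

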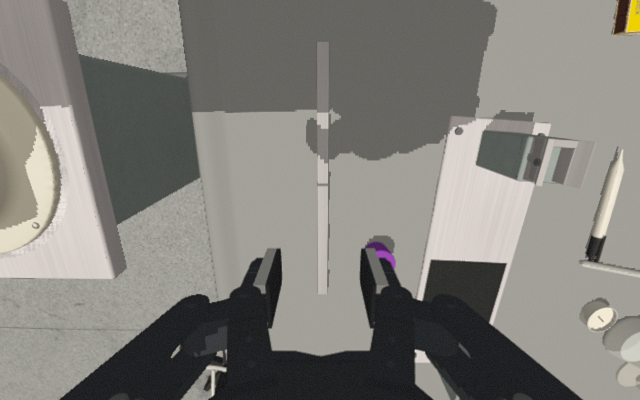

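The bar is vertical in the view at u≈322, from v 42 to 293 with the groove at v≈185, midway between the fingers. The purple stopper at (380,255) is near the right finger's column, so I'll check that clearance.

```bash
python3 - <<'E'
from h import *
ci=bot.camera_info('wrist')
for p in((322.5,42),(322.3,184.5),(321.8,293),(317,280),(326,280),(380,255)): print(p,np.round(onz(ci,*p,.012)*1000,1))
o=bot.get_obs();print(o['ee_pos'],o['tcp_rot'])
im=cv2.cvtColor(cv2.imread('pics/w5.png'),cv2.COLOR_BGR2HSV); m=((im[...,0]>130)&(im[...,0]<160)&(im[...,1]>100)).astype(np.uint8)
c=max(cv2.findContours(m,0,1)[0],key=cv2.contourArea);print(cv2.boundingRect(c),onz(ci,*cv2.minEnclosingCircle(c)[0],.03)*1000)
E
```

```text
(322.5, 42) [418.8 107.9  12. ]
(322.3, 184.5) [418.  -31.7  12. ]
(321.8, 293) [ 416.8 -170.2   12. ]
(317, 280) [ 411.  -151.5   12. ]
(326, 280) [ 422.  -151.6   12. ]
(380, 255) [ 485.9 -117.9   12. ]
[ 0.41612788 -0.03396487  0.19626855] [-1.79998419e+02  4.98791358e-03  8.96295020e+01]
(366, 242, 29, 27) [ 481.48938729 -111.46491789   30.        ]
```

{"name": "play_rows", "arguments": {
  "increments": [
    {"slide":[2.5,2,40],"angular":[0,0,0],"claw":0},
    {"slide":[0,0,40],"angular":[0,0,0],"claw":0},
    {"slide":[0,0,40],"angular":[0,0,0],"claw":0},
    {"slide":[0,0,30],"angular":[0,0,0],"claw":0},
    {"slide":[0,0,15],"angular":[0,0,0],"claw":0},
    {"slide":[0,0,8],"angular":[0,0,0],"claw":0},
    {"slide":[0,0,0],"angular":[0,0,0],"claw":-1},
    {"slide":[0,0,0],"angular":[0,0,0],"claw":-1}
  ],
  "squeeze": 70
}}

```text
time: 13.25
ee_pos: [0.4186, -0.0314, 0.0242]
tcp_rot: [179.9, 0.0, 89.7]
wrist_force: [-0.4, 0.0, 0.9]
opening: 0.0146
grasp_force: 0.0
```

{"name": "play_rows", "arguments": {
  "increments": [
    {"slide":[0,0,0],"angular":[0,0,0],"claw":-1},
    {"slide":[0,0,0],"angular":[0,0,0],"claw":-1},
    {"slide":[0,0,0],"angular":[0,0,0],"claw":-1}
  ]
}}

```text
time: 13.55
ee_pos: [0.4188, -0.0312, 0.0245]
tcp_rot: [179.9, 0.0, 89.7]
wrist_force: [-2.1, -2.8, 6.1]
opening: 0.0092
grasp_force: 69.5
```

{"name": "play_rows", "arguments": {
  "increments": [
    {"slide":[0,0,-10],"angular":[0,0,0],"claw":-1},
    {"slide":[0,0,-30],"angular":[0,0,0],"claw":-1},
    {"slide":[0,0,-40],"angular":[0,0,0],"claw":-1},
    {"slide":[0,0,-40],"angular":[0,0,0],"claw":-1},
    {"slide":[0,0,-30],"angular":[0,0,0],"claw":-1},
    {"slide":[0,0,0],"angular":[0,0,3.3],"claw":-1},
    {"slide":[0,0,0],"angular":[0,0,0],"claw":-1},
    {"slide":[0,0,0],"angular":[0,0,0],"claw":-1}
  ]
}}

```text
time: 14.35
ee_pos: [0.4177, -0.0308, 0.173]
tcp_rot: [-179.9, -0.0, 86.5]
wrist_force: [0.3, 0.5, -3.6]
opening: 0.009
grasp_force: 68.8
```

```bash
cat >> h.py <<'E'
from scipy.spatial.transform import Rotation as Ro
def cam_at(pos,rpy):
    """wrist camera_info for another TCP pose, from the present rigid mount"""
    ci=dict(bot.camera_info('wrist'));o=bot.get_obs()
    A=Ro.from_euler('xyz',o['tcp_rot'],degrees=True).as_matrix();B=Ro.from_euler('xyz',rpy,degrees=True).as_matrix()
    R=np.array(ci['R'])@A; c=A.T@(-np.array(ci['R']).T@ci['t']-o['ee_pos'])
    ci['R']=R@B.T; ci['t']=-ci['R']@(B@c+np.array(pos)); return ci
E
python3 - <<'E'
from h import *
o=bot.get_obs();print(o['ee_pos'],o['tcp_rot'],o['opening'])
ci=cam_at([.50993647,-.08976984,.2947344],[-179.944634,-.00956,87.29952])
for p in((348,70),(360,70),(350,287.5),(385.6,192.4)): print(p,np.round(onz(ci,*p,.006)*1000,1))
im=snap('wrist','w6.png')
t=snap('top','t6.png');cv2.imwrite('pics/c6.png',np.vstack([cv2.resize(im[:, :,::-1][0:400],None,fx=.9,fy=.9),cv2.resize(t[160:260,260:460,::-1],(576,230))]))
E
```

```text
[ 0.41771102 -0.03079495  0.17295301] [-1.79947805e+02 -1.16879947e-02  8.65309799e+01] 0.008999276328629924
(348, 70) [551.4  38.1   6. ]
(360, 70) [567.   37.4   6. ]
(350, 287.5) [ 548.7 -290.7    6. ]
(385.6, 192.4) [ 603.6 -130.3    6. ]
```

View pics/c6.png

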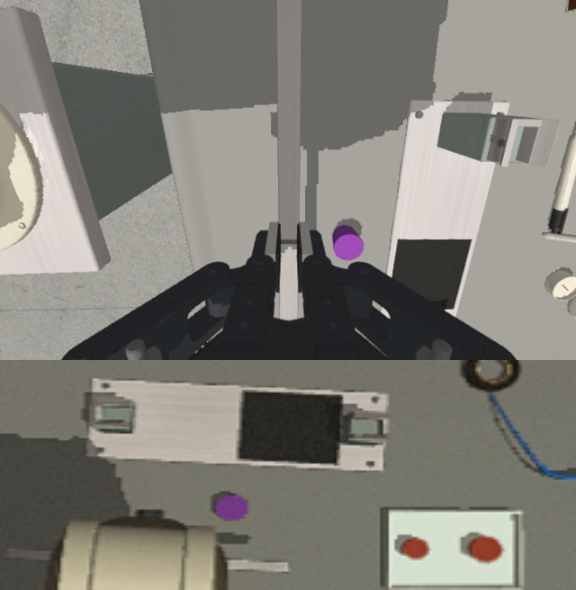

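The bar is gripped right at its groove and both red stoppers are in the tray, at about (415,548) and (485,548) in the lower strip. Next I'll carry the bar above the rack.

{"name": "play_rows", "arguments": {
  "increments": [
    {"slide":[-14,31,-5],"angular":[0,0,0],"claw":-1},
    {"slide":[-14,31,-5],"angular":[0,0,0],"claw":-1},
    {"slide":[-14,31,-5],"angular":[0,0,0],"claw":-1},
    {"slide":[-14,31,0],"angular":[0,0,0],"claw":-1},
    {"slide":[-15,31,0],"angular":[0,0,0],"claw":-1},
    {"slide":[-15,30,0],"angular":[0,0,0],"claw":-1},
    {"slide":[0,0,0],"angular":[0,0,0],"claw":-1},
    {"slide":[0,0,0],"angular":[0,0,0],"claw":-1}
  ]
}}

```text
time: 15.25
ee_pos: [0.5972, -0.1284, 0.1866]
tcp_rot: [-179.8, -0.0, 86.4]
wrist_force: [-0.1, -0.6, -3.7]
opening: 0.0093
grasp_force: 69.5
```

{"name": "play_rows", "arguments": {
  "increments": [
    {"slide":[0,0,0],"angular":[0,0,0],"claw":-1},
    {"slide":[0,0,0],"angular":[0,0,0],"claw":-1}
  ]
}}

```text
time: 15.45
ee_pos: [0.5968, -0.1278, 0.1887]
tcp_rot: [180.0, -0.0, 86.5]
wrist_force: [-0.8, 0.4, -2.8]
opening: 0.0096
grasp_force: 69.5
```

```bash
python3 - <<'E'
from h import *
o=bot.get_obs();print(o['ee_pos'],o['tcp_rot'],o['opening'])
im=snap('wrist','w7.png')
E
```

```text
[ 0.59675613 -0.12777496  0.18865087] [ 1.79991438e+02 -1.43334614e-03  8.64763635e+01] 0.009569936793961545
```

View pics/w7.png

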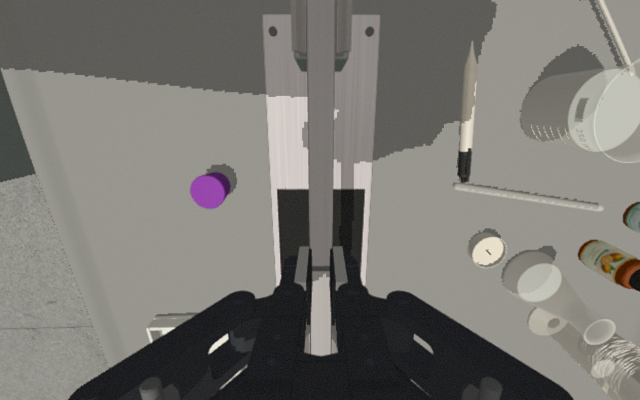

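The bar (u≈320) is centred over the left post (u 293–350) and the plate. I'll measure the remaining offset along x and y.

```bash
python3 - <<'E'
from h import *
ci=bot.camera_info('wrist');o=bot.get_obs();g=cv2.cvtColor(cv2.imread('pics/w7.png'),cv2.COLOR_BGR2GRAY)
L=[];R_=[]
for v in list(range(100,180,5)):
    a,_=edges_row(g,v,255,295)
    _,b=edges_row(g,v,350,400)
    if v>0: L.append(onz(ci,a,v,.006)[:2]*1000);R_.append(onz(ci,b,v,.006)[:2]*1000)
k=[np.polyfit(np.array(P)[:,1],np.array(P)[:,0],1) for P in(L,R_)]
for P,q in zip((L,R_),k):print(q,np.std(np.array(P)[:,0]-np.polyval(q,np.array(P)[:,1])),np.polyval(q,-128))
d=np.gradient(cv2.GaussianBlur(g,(5,5),1).astype(float),axis=0)
for u in(268,285,360,375): 
    v=5+np.argmax(d[5:30,u]);print('end',u,v,np.round(onz(ci,u,v,.006)*1000,1))
for p in((307,40),(334,40)):print('bar',onz(ci,*p,o['ee_pos'][2]-.0185+.006)*1000)
for p in((293,30),(351,30)):print('post top',onz(ci,*p,.103)*1000)
E
```

```text
[5.95965126e-02 5.50335844e+02] 0.29462095094040647 542.7074900655125
[8.59825578e-02 6.60669229e+02] 1.7221355836289651 649.6634613511886
end 268 14 [558.5  40.1   6. ]
end 285 14 [574.2  39.    6. ]
end 360 14 [643.4  34.8   6. ]
end 375 14 [657.3  34.    6. ]
bar [597.76570025 -19.10770905 176.29997353]
bar [609.09947066 -19.80643087 176.29997353]
post top [587.15059725   2.35298379 103.        ]
post top [6.24231393e+02 7.31523526e-02 1.03000000e+02]
```

{"name": "play_rows", "arguments": {
  "increments": [
    {"slide":[0,1,20],"angular":[0,0,0],"claw":-1},
    {"slide":[0,0,20],"angular":[0,0,0],"claw":-1},
    {"slide":[0,0,15],"angular":[0,0,0],"claw":-1},
    {"slide":[0,0,10],"angular":[0,0,0],"claw":-1},
    {"slide":[0,0,8],"angular":[0,0,0],"claw":-1},
    {"slide":[0,0,6],"angular":[0,0,0],"claw":-1},
    {"slide":[0,0,4],"angular":[0,0,0],"claw":-1},
    {"slide":[0,0,0],"angular":[0,0,0],"claw":-1}
  ]
}}

```text
time: 16.3
ee_pos: [0.5983, -0.1283, 0.1051]
tcp_rot: [-180.0, -0.0, 86.4]
wrist_force: [0.3, -0.6, -2.6]
opening: 0.0094
grasp_force: 69.5
```

{"name": "play_rows", "arguments": {
  "increments": [
    {"slide":[0,0,1.5],"angular":[0,0,0],"claw":-1},
    {"slide":[0,0,0],"angular":[0,0,0],"claw":-1},
    {"slide":[0,0,0],"angular":[0,0,0],"claw":-1}
  ]
}}

```text
time: 16.6
ee_pos: [0.5986, -0.1284, 0.1045]
tcp_rot: [179.9, 0.0, 86.4]
wrist_force: [-1.0, 0.9, 2.2]
opening: 0.009
grasp_force: 70.1
```

{"name": "play_rows", "arguments": {
  "increments": [
    {"slide":[0,0,0],"angular":[0,0,0],"claw":-0.5},
    {"slide":[0,0,0],"angular":[0,0,0],"claw":-0.5},
    {"slide":[0,0,0],"angular":[0,0,0],"claw":0},
    {"slide":[0,0,-20],"angular":[0,0,0],"claw":0},
    {"slide":[0,0,-40],"angular":[0,0,0],"claw":0},
    {"slide":[0,0,-45],"angular":[0,0,0],"claw":0},
    {"slide":[0,0,-45],"angular":[0,0,0],"claw":0},
    {"slide":[0,0,0],"angular":[0,0,0],"claw":0}
  ]
}}

```text
time: 17.4
ee_pos: [0.5998, -0.1286, 0.261]
tcp_rot: [179.4, 0.1, 86.4]
wrist_force: [0.3, -1.1, -0.5]
opening: 0.0423
grasp_force: 0.0
```

```bash
python3 - <<'E'
from h import *
im=snap('wrist','w8.png');ci=bot.camera_info('wrist');o=bot.get_obs();print(o['ee_pos'],o['tcp_rot'])
s=snap('scene','s8.png'); cv2.imwrite('pics/c8.png',np.vstack([im[0:300,:,::-1],cv2.resize(s[150:240,270:390,::-1],(640,300))[:300]]))
E
```

```text
[ 0.59951103 -0.12854164  0.25759451] [1.79646648e+02 5.04682261e-02 8.64391550e+01]
```

View pics/c8.png

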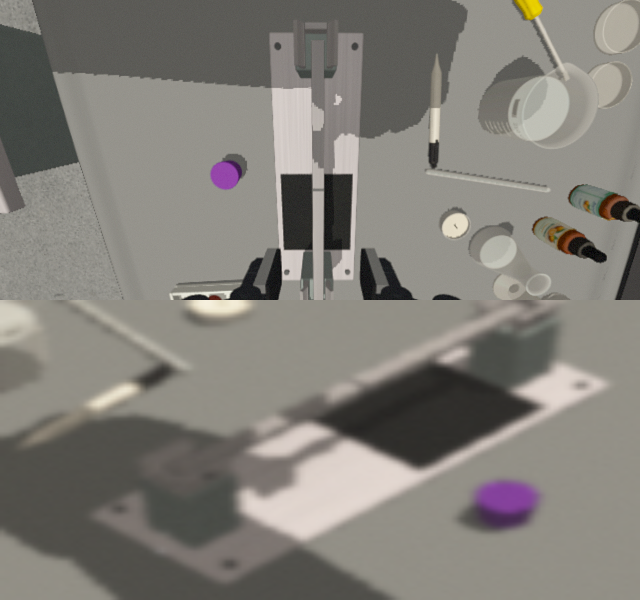

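Both ends of the bar lie down in the cradles, with the bar at u≈318 between the cheeks at the top and in the right post at v≈260, so I'll go and view the stand.

```bash
python3 - <<'E'
from h import *
ci=bot.camera_info('wrist');g=cv2.cvtColor(cv2.imread('pics/w8.png'),cv2.COLOR_BGR2GRAY)
print([ (u,int(g[210,u])) for u in range(304,332,1)]);print([(v,int(g[v,317])) for v in range(182,196)])
for p in((313,210),(323,210),(318,189),(318,80),(318,250)): print(p,np.round(onz(ci,*p,.092)*1000,1))
E
```

```text
[(304, 42), (305, 38), (306, 39), (307, 44), (308, 40), (309, 44), (310, 44), (311, 43), (312, 93), (313, 177), (314, 180), (315, 180), (316, 177), (317, 179), (318, 177), (319, 179), (320, 176), (321, 177), (322, 178), (323, 145), (324, 55), (325, 22), (326, 24), (327, 27), (328, 30), (329, 28), (330, 28), (331, 26)]
[(182, 180), (183, 179), (184, 179), (185, 179), (186, 179), (187, 178), (188, 152), (189, 117), (190, 120), (191, 157), (192, 178), (193, 179), (194, 177), (195, 180)]
(313, 210) [ 590.2 -147.7   92. ]
(323, 210) [ 600.6 -148.3   92. ]
(318, 189) [ 596.8 -125.3   92. ]
(318, 80) [603.5 -22.3  92. ]
(318, 250) [ 592.4 -194.2   92. ]
```

{"name": "play_rows", "arguments": {
  "increments": [
    {"slide":[44,-8,-5],"angular":[0,0,0],"claw":0},
    {"slide":[44,-8,-5],"angular":[0,0,0],"claw":0},
    {"slide":[44,-8,-5],"angular":[0,0,0],"claw":0},
    {"slide":[44,-8,-5],"angular":[0,0,0],"claw":0},
    {"slide":[44,-8,-5],"angular":[0,0,0],"claw":0},
    {"slide":[44,-8,-5],"angular":[0,0,0],"claw":0},
    {"slide":[44,-8,-5],"angular":[0,0,0],"claw":0},
    {"slide":[44,-8,-5],"angular":[0,0,0],"claw":0}
  ]
}}

```text
time: 18.3
ee_pos: [0.5555, 0.2287, 0.2922]
tcp_rot: [-179.9, 0.1, 86.4]
wrist_force: [1.1, -1.1, 0.2]
opening: 0.0425
grasp_force: 0.0
```

{"name": "play_rows", "arguments": {
  "increments": [
    {"slide":[0,0,0],"angular":[0,0,4.4],"claw":0},
    {"slide":[0,0,0],"angular":[0,0,0],"claw":0},
    {"slide":[0,0,0],"angular":[0,0,0],"claw":0},
    {"slide":[0,0,0],"angular":[0,0,0],"claw":0}
  ]
}}

```text
time: 18.7
ee_pos: [0.5564, 0.2261, 0.2932]
tcp_rot: [-180.0, 0.0, 82.1]
wrist_force: [0.4, 1.1, 0.3]
opening: 0.0424
grasp_force: 0.0
```

```bash
python3 - <<'E'
from h import *
o=bot.get_obs();print(o['ee_pos'],o['tcp_rot'],o['opening'])
im=snap('wrist','w9.png')
E
```

```text
[0.55641567 0.22605618 0.29317596] [-1.79952254e+02  3.20955676e-02  8.20541802e+01] 0.04239993467589672
```

View pics/w9.png

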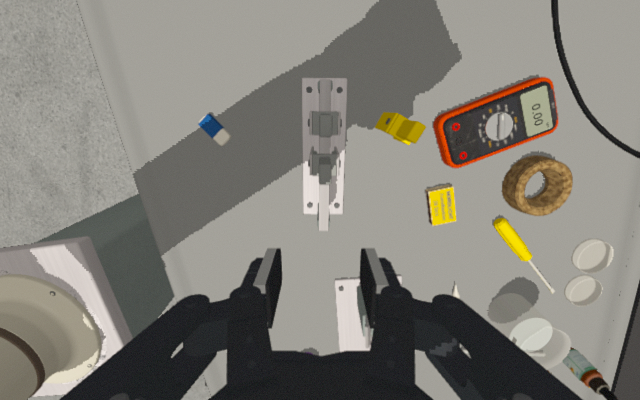

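Two carriers hang on the stand's rail, at about (324,123) and (321,163), and the yellow look-alike stands apart at (400,127). I'll zoom in to locate the tabs.

```bash
python3 - <<'E'
from h import *
g=cv2.imread('pics/w9.png')[70:240,285:365]
g=cv2.convertScaleAbs(g,alpha=1.5)
cv2.imwrite('pics/c9.png',cv2.resize(g.transpose(1,0,2),None,fx=4.7,fy=4.7,interpolation=cv2.INTER_CUBIC))
E
```

```text
(no output)
```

View pics/c9.png

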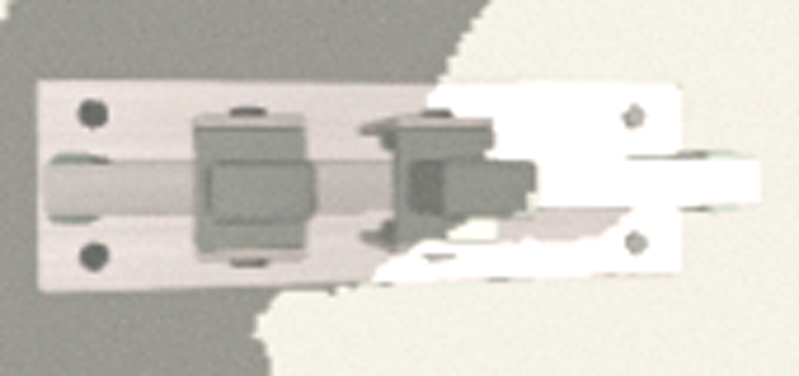

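Carrier A has its saddle at u≈324.5, v≈123 and its tab top at (325.8,126). Carrier B's tab top is at (324.4,174). There are only two carriers.

```bash
python3 - <<'E'
from h import *
ci=bot.camera_info('wrist')
def q(n,u,v,z): print(n,np.round(onz(ci,u,v,z)*1000,1))
q('A tab',325.8,125.7,.148);q('A saddle',324.5,123.2,.1);q('B tab',324.4,174.2,.148);q('B sad',323,164,.1)
for v in(114.7,137):q('A',325,v,.148)
for v in(164.3,183.8):q('B',325,v,.148)
q('rail L',324.6,80,.092);q('rail R',323.3,231,.092)
g=cv2.cvtColor(cv2.imread('pics/w9.png'),cv2.COLOR_BGR2HSV);m=((abs(g[...,0].astype(int)-27)<5)&(g[...,1]>150)).astype(np.uint8)
m[:, 430:]=0
c=max(cv2.findContours(m,0,1)[0],key=cv2.contourArea);x,y,w,h=cv2.boundingRect(c);print('yellow',x,y,w,h);q('yel left',x,y+h/2,.09);q('yel L z.15',x,y+h/2,.15)
E
```

```text
A tab [570.1 291.2 148. ]
A saddle [569.5 291.3 100. ]
B tab [562.9 247.4 148. ]
B sad [562.1 248.6 100. ]
A [570.7 300.7 148. ]
A [568.  281.4 148. ]
B [564.7 256.7 148. ]
B [562.2 238.1 148. ]
rail L [575.5 334.   92. ]
rail R [551.1 166.   92. ]
yellow 375 112 51 33
yel left [623.5 277.7  90. ]
yel L z.15 [613.3 282.9 150. ]
```

{"name": "play_rows", "arguments": {
  "increments": [
    {"slide":[11,2,35],"angular":[0,0,0],"claw":-0.3},
    {"slide":[11,1.5,35],"angular":[0,0,0],"claw":-0.3},
    {"slide":[0,0,35],"angular":[0,0,0],"claw":-0.3},
    {"slide":[0,0,20],"angular":[0,0,0],"claw":-0.3},
    {"slide":[0,0,0],"angular":[0,0,0],"claw":-0.3},
    {"slide":[0,0,0],"angular":[0,0,0],"claw":-0.3}
  ],
  "squeeze": 40
}}

```text
time: 19.35
ee_pos: [0.563, 0.2477, 0.1695]
tcp_rot: [180.0, -0.0, 82.0]
wrist_force: [0.4, 1.2, 0.7]
opening: 0.0299
grasp_force: 0.0
```

```bash
python3 - <<'E'
from h import *
o=bot.get_obs();print(o['ee_pos'],o['tcp_rot'],o['opening'])
im=snap('wrist','w10.png')
cv2.imwrite('pics/c10.png',im[100:400,170:470,::-1])
E
```

```text
[0.56303227 0.24770069 0.1695096 ] [ 1.79989875e+02 -7.46787365e-03  8.20115213e+01] 0.029883367063662732
```

View pics/c10.png

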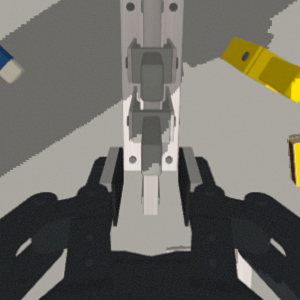

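B's tab is at crop (155,145), between the fingers laterally. I'll check the along-rail position by projection.

```bash
python3 - <<'E'
from h import *
ci=bot.camera_info('wrist')
for y in(-10,0,10):
    X=[.563+.139*y/1000,.2475+.99*y/1000,.148]; print(y,np.round(proj(ci,X)-[170,100],1))
g=cv2.cvtColor(cv2.imread('pics/w10.png'),cv2.COLOR_BGR2GRAY)
for u in(320,325,330): print(u,[(v-100,int(g[v,u])) for v in range(200,285,3)])
E
```

```text
-10 [150.2 175.4]
0 [150.2 160. ]
10 [150.2 143.9]
320 [(100, 96), (103, 130), (106, 128), (109, 103), (112, 94), (115, 100), (118, 86), (121, 83), (124, 86), (127, 87), (130, 83), (133, 83), (136, 83), (139, 87), (142, 84), (145, 98), (148, 104), (151, 103), (154, 103), (157, 104), (160, 102), (163, 104), (166, 107), (169, 170), (172, 166), (175, 172), (178, 196), (181, 196), (184, 195)]
325 [(100, 97), (103, 127), (106, 125), (109, 104), (112, 92), (115, 99), (118, 83), (121, 83), (124, 84), (127, 86), (130, 83), (133, 84), (136, 83), (139, 85), (142, 87), (145, 98), (148, 104), (151, 103), (154, 103), (157, 104), (160, 103), (163, 150), (166, 168), (169, 168), (172, 165), (175, 174), (178, 198), (181, 198), (184, 199)]
330 [(100, 97), (103, 149), (106, 149), (109, 120), (112, 94), (115, 104), (118, 103), (121, 98), (124, 91), (127, 87), (130, 83), (133, 81), (136, 86), (139, 83), (142, 82), (145, 91), (148, 99), (151, 96), (154, 95), (157, 96), (160, 95), (163, 95), (166, 136), (169, 138), (172, 137), (175, 160), (178, 166), (181, 168), (184, 165)]
```

{"name": "play_rows", "arguments": {
  "increments": [
    {"slide":[0,2.5,20],"angular":[0,0,0],"claw":-0.3},
    {"slide":[0,0,15],"angular":[0,0,0],"claw":-0.3},
    {"slide":[0,0,8],"angular":[0,0,0],"claw":-0.3},
    {"slide":[0,0,0],"angular":[0,0,0],"claw":-0.3},
    {"slide":[0,0,0],"angular":[0,0,0],"claw":-1},
    {"slide":[0,0,0],"angular":[0,0,0],"claw":-1},
    {"slide":[0,0,0],"angular":[0,0,0],"claw":-1},
    {"slide":[0,0,0],"angular":[0,0,0],"claw":-1}
  ]
}}

```text
time: 20.2
ee_pos: [0.5656, 0.2481, 0.1264]
tcp_rot: [180.0, -0.0, 82.0]
wrist_force: [-0.1, -0.3, 1.4]
opening: 0.0112
grasp_force: 43.5
```

{"name": "play_rows", "arguments": {
  "increments": [
    {"slide":[0,0,-10],"angular":[0,0,0],"claw":-1},
    {"slide":[0,0,-25],"angular":[0,0,0],"claw":-1},
    {"slide":[0,0,-35],"angular":[0,0,0],"claw":-1},
    {"slide":[0,0,-35],"angular":[0,0,0],"claw":-1},
    {"slide":[0,0,-10],"angular":[0,0,0],"claw":-1},
    {"slide":[0,0,0],"angular":[0,0,0],"claw":-1},
    {"slide":[0,0,0],"angular":[0,0,-4.4],"claw":-1},
    {"slide":[0,0,0],"angular":[0,0,0],"claw":-1}
  ]
}}

```text
time: 21.0
ee_pos: [0.565, 0.2478, 0.2391]
tcp_rot: [-179.9, 0.1, 86.5]
wrist_force: [-0.0, -0.2, -0.9]
opening: 0.0115
grasp_force: 43.2
```

{"name": "play_rows", "arguments": {
  "increments": [
    {"slide":[-20,4,0],"angular":[0,0,0],"claw":-1},
    {"slide":[-45,7.5,0],"angular":[0,0,0],"claw":-1},
    {"slide":[-45,7.5,0],"angular":[0,0,0],"claw":-1},
    {"slide":[-45,7.5,0],"angular":[0,0,0],"claw":-1},
    {"slide":[-45,7.5,0],"angular":[0,0,0],"claw":-1},
    {"slide":[-45,7.5,0],"angular":[0,0,0],"claw":-1},
    {"slide":[-45,7.5,0],"angular":[0,0,0],"claw":-1},
    {"slide":[-42,6.5,0],"angular":[0,0,0],"claw":-1}
  ]
}}

```text
time: 21.8
ee_pos: [0.5997, -0.0889, 0.2395]
tcp_rot: [-179.9, -0.0, 86.3]
wrist_force: [0.8, 1.2, -0.4]
opening: 0.0117
grasp_force: 43.2
```

{"name": "play_rows", "arguments": {
  "increments": [
    {"slide":[0,0,0],"angular":[0,0,0],"claw":-1},
    {"slide":[0,0,0],"angular":[0,0,0],"claw":-1},
    {"slide":[0,0,0],"angular":[0,0,0],"claw":-1},
    {"slide":[0,0,0],"angular":[0,0,0],"claw":-1}
  ]
}}

```text
time: 22.2
ee_pos: [0.6001, -0.0856, 0.2405]
tcp_rot: [-180.0, -0.0, 86.5]
wrist_force: [-0.1, 0.6, -0.2]
opening: 0.0114
grasp_force: 43.1
```

```bash
python3 - <<'E'
from h import *
o=bot.get_obs();print(o['time'],o['ee_pos'],o['tcp_rot'],o['opening'])
ci=bot.camera_info('wrist');im=snap('wrist','w11.png');g=cv2.cvtColor(im,cv2.COLOR_RGB2GRAY)
for v in(90,105,120,135,150): print(v,[(u,int(g[v,u])) for u in range(296,346,2)])
for y in(75,40,10): X=[.5975+.064*y/1000,-.1265+y/1000,.092];print(y,proj(ci,X))
E
```

```text
22.2 [ 0.60005281 -0.08559754  0.24053842] [-1.79977191e+02 -1.18828479e-02  8.65021941e+01] 0.011352041099049366
90 [(296, 135), (298, 106), (300, 102), (302, 93), (304, 95), (306, 95), (308, 103), (310, 98), (312, 99), (314, 99), (316, 109), (318, 113), (320, 112), (322, 112), (324, 109), (326, 109), (328, 106), (330, 98), (332, 93), (334, 97), (336, 94), (338, 94), (340, 100), (342, 106), (344, 138)]
105 [(296, 209), (298, 124), (300, 103), (302, 95), (304, 96), (306, 96), (308, 102), (310, 99), (312, 100), (314, 97), (316, 103), (318, 111), (320, 112), (322, 114), (324, 112), (326, 113), (328, 110), (330, 97), (332, 98), (334, 96), (336, 95), (338, 97), (340, 103), (342, 107), (344, 140)]
120 [(296, 208), (298, 207), (300, 206), (302, 209), (304, 206), (306, 204), (308, 208), (310, 206), (312, 207), (314, 133), (316, 175), (318, 184), (320, 180), (322, 182), (324, 120), (326, 115), (328, 114), (330, 139), (332, 140), (334, 135), (336, 137), (338, 134), (340, 133), (342, 137), (344, 136)]
135 [(296, 207), (298, 205), (300, 207), (302, 209), (304, 204), (306, 205), (308, 208), (310, 206), (312, 206), (314, 209), (316, 158), (318, 184), (320, 121), (322, 110), (324, 113), (326, 111), (328, 113), (330, 135), (332, 136), (334, 132), (336, 133), (338, 133), (340, 131), (342, 135), (344, 136)]
150 [(296, 205), (298, 205), (300, 205), (302, 208), (304, 204), (306, 205), (308, 205), (310, 202), (312, 206), (314, 207), (316, 123), (318, 113), (320, 111), (322, 114), (324, 115), (326, 114), (328, 113), (330, 137), (332, 133), (334, 130), (336, 128), (338, 129), (340, 130), (342, 132), (344, 138)]
75 [320.90623016 160.9863095 ]
40 [320.78806017 196.74033015]
10 [320.69345653 225.3006556 ]
```

{"name": "play_rows", "arguments": {
  "increments": [
    {"slide":[0,1.5,20],"angular":[0,0,0],"claw":-1},
    {"slide":[0,0,25],"angular":[0,0,0],"claw":-1},
    {"slide":[0,0,25],"angular":[0,0,0],"claw":-1},
    {"slide":[0,0,15],"angular":[0,0,0],"claw":-1},
    {"slide":[0,0,10],"angular":[0,0,0],"claw":-1},
    {"slide":[0,0,0],"angular":[0,0,0],"claw":-1},
    {"slide":[0,0,0],"angular":[0,0,0],"claw":-1}
  ]
}}

```text
time: 22.95
ee_pos: [0.602, -0.0868, 0.1468]
tcp_rot: [179.9, 0.0, 86.5]
wrist_force: [0.4, -0.4, -0.4]
opening: 0.0113
grasp_force: 43.2
```

{"name": "play_rows", "arguments": {
  "increments": [
    {"slide":[0,0,7],"angular":[0,0,0],"claw":-1},
    {"slide":[0,0,5],"angular":[0,0,0],"claw":-1},
    {"slide":[0,0,4],"angular":[0,0,0],"claw":-1},
    {"slide":[0,0,0],"angular":[0,0,0],"claw":-1},
    {"slide":[0,0,0],"angular":[0,0,0],"claw":-1}
  ]
}}

```text
time: 23.45
ee_pos: [0.6016, -0.087, 0.1298]
tcp_rot: [-180.0, -0.0, 86.4]
wrist_force: [0.0, 0.7, -1.3]
opening: 0.0119
grasp_force: 43.2
```

Nothing is touching yet, so I'll keep lowering to the seat.

{"name": "play_rows", "arguments": {
  "increments": [
    {"slide":[0,0,2],"angular":[0,0,0],"claw":-1},
    {"slide":[0,0,1.5],"angular":[0,0,0],"claw":-1},
    {"slide":[0,0,0],"angular":[0,0,0],"claw":-1},
    {"slide":[0,0,0],"angular":[0,0,0],"claw":-1}
  ]
}}

```text
time: 23.85
ee_pos: [0.6017, -0.087, 0.1264]
tcp_rot: [180.0, 0.0, 86.4]
wrist_force: [0.6, 0.1, -0.3]
opening: 0.0114
grasp_force: 43.4
```

{"name": "play_rows", "arguments": {
  "increments": [
    {"slide":[0,0,0],"angular":[0,0,0],"claw":-0.3},
    {"slide":[0,0,0],"angular":[0,0,0],"claw":-0.3},
    {"slide":[0,0,0],"angular":[0,0,0],"claw":-0.3},
    {"slide":[0,0,-20],"angular":[0,0,0],"claw":-0.3},
    {"slide":[0,0,-40],"angular":[0,0,0],"claw":-0.3},
    {"slide":[0,0,-50],"angular":[0,0,0],"claw":-0.3},
    {"slide":[0,0,0],"angular":[0,0,0],"claw":-0.3},
    {"slide":[0,0,0],"angular":[0,0,0],"claw":-0.3}
  ]
}}

```text
time: 24.65
ee_pos: [0.6022, -0.087, 0.2378]
tcp_rot: [179.8, 0.0, 86.4]
wrist_force: [-0.1, 0.7, -0.5]
opening: 0.0302
grasp_force: 0.0
```

```bash
python3 - <<'E'
from h import *
o=bot.get_obs();print(o['time'],o['ee_pos'],o['tcp_rot'],o['opening'])
ci=bot.camera_info('wrist');im=snap('wrist','w12.png');g=cv2.cvtColor(im,cv2.COLOR_RGB2GRAY)
for z in(.1,.148): 
  for y in(-12,-10,0,10,12): print(z,y,np.round(proj(ci,[.6017+.064*y/1000,-.087+y/1000,z]),1))
for v in range(150,300,5): print(v,''.join('%4d'%g[v,u] for u in range(290,352,3)))
E
```

```text
24.65 [ 0.60224614 -0.08703649  0.2377852 ] [1.79837369e+02 1.37140435e-02 8.64397293e+01] 0.03016959619984761
0.1 -12 [319.7 211.1]
0.1 -10 [319.7 209.1]
0.1 0 [319.7 199. ]
0.1 10 [319.7 188.8]
0.1 12 [319.7 186.7]
0.148 -12 [319.6 231.2]
0.148 -10 [319.6 228.9]
0.148 0 [319.7 217.1]
0.148 10 [319.7 204.9]
0.148 12 [319.7 202.5]
150  207 207 205 211 207 207 206 204 114 112 116 115 135 136 133 130 136 137 176 200 207
155  206 208 205 209 208 205 206 205 113 113 116 115 133 135 134 130 133 135 134 201 206
160  205 206 206 210 206 205 207 205 115 114 119 116 135 134 132 130 134 137 133 202 204
165  204 206 205 211 208 206 204 133 116 112 116 115 134 134 131 130 133 134 132 191 205
170  203 208 205 210 207 205 204 132 186 115 115 116 131 135 131 130 136 132 132 200 205
175  203 208 204 209 206 125 166 130 190 183 186 115 134 134  90 128 135 142 203 199 205
180  204 207 207 209 207  85 144 130 187 184 127 117 133 129  76 110 191 203 202 197 205
185  205 208 206 208 189  82  75 164 112 111 113 116 130  77  78  96 206 204 202 199 202
190  205 206 206 208 176 129 166 163 151  85  84  84  9
[... 1202 characters left out ...]
6  44  41  45  48  44  44 179 182 179 181  21  26  22  40  44  41  43  41  20
265   29  29  45  47  44  40  40  43 181 181 180 179  19  26  24  41  44  43  42  42  16
270   18  20  40  41  43  39  48  42 179 179 180 177  30  26  27  47  39  43  40  44  21
275   23  29  41  42  43  42  44  41 178 180 178 176  24  29  26  40  24  26  43  41  24
280   27  26  47  44  43  41  47  22 178 180 178 176  17  26  27  20  23  24  44  40  23
285   16 161 196 196 196 143 101 100 176 180 178 178 101 104 125 129 131 130 199 197  18
290   20 205 202 203 207  74  79  79 173 181 178 176  77  80 102 134 135 135 204 209  39
295   21 206 200 204 208  80  80  80 171 179 177 177  80  81  87 135 135 183 206 207  98
```

Carrier B hangs upright where I put it. Now carrier A.

{"name": "play_rows", "arguments": {
  "increments": [
    {"slide":[47,-6.6,0],"angular":[0,0,0],"claw":-0.3},
    {"slide":[47,-6.6,0],"angular":[0,0,0],"claw":-0.3},
    {"slide":[47,-6.6,0],"angular":[0,0,0],"claw":-0.3},
    {"slide":[47,-6.6,0],"angular":[0,0,0],"claw":-0.3},
    {"slide":[47,-6.6,0],"angular":[0,0,0],"claw":-0.3},
    {"slide":[47,-6.6,0],"angular":[0,0,0],"claw":-0.3},
    {"slide":[47,-6.6,0],"angular":[0,0,0],"claw":-0.3},
    {"slide":[47,-6.6,0],"angular":[0,0,0],"claw":-0.3}
  ]
}}

```text
time: 25.5
ee_pos: [0.5713, 0.2933, 0.2345]
tcp_rot: [-179.9, 0.1, 86.4]
wrist_force: [1.0, -0.6, 1.0]
opening: 0.0301
grasp_force: 0.0
```

{"name": "play_rows", "arguments": {
  "increments": [
    {"slide":[0,0,0],"angular":[0,0,4.4],"claw":-0.3},
    {"slide":[0,0,30],"angular":[0,0,0],"claw":-0.3},
    {"slide":[0,0,30],"angular":[0,0,0],"claw":-0.3},
    {"slide":[0,0,0],"angular":[0,0,0],"claw":-0.3},
    {"slide":[0,0,0],"angular":[0,0,0],"claw":-0.3}
  ]
}}

```text
time: 26.0
ee_pos: [0.5717, 0.2912, 0.1755]
tcp_rot: [-179.9, 0.1, 82.0]
wrist_force: [-0.3, -0.1, 0.4]
opening: 0.0298
grasp_force: 0.0
```

```bash
python3 - <<'E'
from h import *
o=bot.get_obs();print(o['time'],o['ee_pos'],o['tcp_rot'],o['opening'])
ci=bot.camera_info('wrist');im=snap('wrist','w13.png');g=cv2.cvtColor(im,cv2.COLOR_RGB2GRAY)
for y in(-10,0,10): print(y,np.round(proj(ci,[.5725+.139*y/1000,.291+.99*y/1000,.148]),1))
for v in range(200,300,4): print(v,''.join('%4d'%g[v,u] for u in range(290,352,3)))
E
```

```text
26.0 [0.57165438 0.29123148 0.17549869] [-1.79879776e+02  8.33340767e-02  8.20362144e+01] 0.02978867411468019
-10 [322.4 270. ]
0 [322.5 254.9]
10 [322.5 239.3]
200  109 149 150 107  87  86 155 143 130 131 127 123 121 137  84  90 109 224 223 187 167
204  108 149 148 105  83  86 168 151 132 131 127 126 122 131  86  85 105 222 221 179 167
208  108 148 144 111  91  87  88  85  86  87  85  83  85  86  85  86 118 197 221 157 167
212  143 227 150 125 105 102 106 103  98  97  99  99 103 105 102 103 128 167 222 143 167
216  166 228  87 121 105 103 106  83  85  85  84  84  84 106 104 104 126  89 223 157 168
220  164 226  82 127 106 104 103  84  87  83  84  83  82 105 103 103 178  95 223 159 166
224  165 225 201 125 103 104 103  82  86  84  85  86  83 104 103 174 206 211 222 159 166
228  167 224 203 130 102 106 101  85  87  86  85  86  80 100 143 172 210 214 222 158 167
232  167 223 213 125 103 105  97  85  84  86  88  86  85 174 173 167 204 218 222 166 167
236  166 220 220 128 104 101  83  86  85  84  87  84  82 175 173 168 204 220 222 166 168
240  166 218 225 225 224 227 113 101 101 101 101 
[... 585 characters left out ...]
9 224 222 226 225 204 100 104 105 101 102 109 147 148 166 222 221 196 162  20
272   28 106 223 223 226 225 223 188 203 201 200 201 148 144 149 159 223 222 193 161  27
276   29 103 224 221 226 224 223 187 203 200 198 199 148 146 149 203 224 222 191 162  28
280   29 102 223 223 227 224 223 184 202 199 199 199 149 145 149 202 223 222 180 162  25
284   31 122 223 223 227 224 222 186 202 199 199 200 150 147 188 221 222 222 167 162  27
288   25 167 224 153  75 195 222 189 202 199 199 200 150 198 221  93 168 222 168 169  26
292   26 159 223 131 120 203 222 188 202 198 197 199 216 219 211 119 135 222 158 168  46
296   29 163 223 222 226 224 223 190 201 199 198 200 210 218 222 221 222 221 158 167  99
```

{"name": "play_rows", "arguments": {
  "increments": [
    {"slide":[0,-1,20],"angular":[0,0,0],"claw":-0.3},
    {"slide":[0,0,18],"angular":[0,0,0],"claw":-0.3},
    {"slide":[0,0,11],"angular":[0,0,0],"claw":-0.3},
    {"slide":[0,0,0],"angular":[0,0,0],"claw":-0.3},
    {"slide":[0,0,0],"angular":[0,0,0],"claw":-1},
    {"slide":[0,0,0],"angular":[0,0,0],"claw":-1},
    {"slide":[0,0,0],"angular":[0,0,0],"claw":-1},
    {"slide":[0,0,0],"angular":[0,0,0],"claw":-1}
  ]
}}

```text
time: 26.85
ee_pos: [0.5717, 0.292, 0.1286]
tcp_rot: [179.9, -0.1, 82.0]
wrist_force: [-0.2, -1.6, 5.6]
opening: 0.0113
grasp_force: 45.8
```

{"name": "play_rows", "arguments": {
  "increments": [
    {"slide":[0,0,-10],"angular":[0,0,0],"claw":-1},
    {"slide":[0,0,-25],"angular":[0,0,0],"claw":-1},
    {"slide":[0,0,-35],"angular":[0,0,0],"claw":-1},
    {"slide":[0,0,-35],"angular":[0,0,0],"claw":-1},
    {"slide":[0,0,-10],"angular":[0,0,0],"claw":-1},
    {"slide":[0,0,0],"angular":[0,0,0],"claw":-1},
    {"slide":[0,0,0],"angular":[0,0,-4.4],"claw":-1},
    {"slide":[0,0,0],"angular":[0,0,0],"claw":-1}
  ]
}}

```text
time: 27.65
ee_pos: [0.5709, 0.2916, 0.2402]
tcp_rot: [-179.9, 0.1, 86.5]
wrist_force: [0.2, 0.4, -1.5]
opening: 0.0119
grasp_force: 45.0
```

{"name": "play_rows", "arguments": {
  "increments": [
    {"slide":[-22,4,0],"angular":[0,0,0],"claw":-1},
    {"slide":[-45,7.2,0],"angular":[0,0,0],"claw":-1},
    {"slide":[-45,7.2,0],"angular":[0,0,0],"claw":-1},
    {"slide":[-45,7.2,0],"angular":[0,0,0],"claw":-1},
    {"slide":[-45,7.2,0],"angular":[0,0,0],"claw":-1},
    {"slide":[-45,7.2,0],"angular":[0,0,0],"claw":-1},
    {"slide":[-45,7.2,0],"angular":[0,0,0],"claw":-1},
    {"slide":[-45,7.4,0],"angular":[0,0,0],"claw":-1}
  ]
}}

```text
time: 28.45
ee_pos: [0.6043, -0.0498, 0.2408]
tcp_rot: [-179.9, -0.0, 86.3]
wrist_force: [1.1, -0.2, -1.2]
opening: 0.0119
grasp_force: 44.9
```

{"name": "play_rows", "arguments": {
  "increments": [
    {"slide":[0,0,0],"angular":[0,0,0],"claw":-1},
    {"slide":[0,0,0],"angular":[0,0,0],"claw":-1},
    {"slide":[0,0,0],"angular":[0,0,0],"claw":-1},
    {"slide":[0,0,0],"angular":[0,0,0],"claw":-1}
  ]
}}

```text
time: 28.85
ee_pos: [0.6047, -0.0468, 0.2419]
tcp_rot: [-180.0, -0.0, 86.5]
wrist_force: [0.0, 0.2, -0.8]
opening: 0.0114
grasp_force: 44.9
```

```bash
python3 - <<'E'
from h import *
o=bot.get_obs();print(o['time'],o['ee_pos'],o['tcp_rot'],o['opening'])
ci=bot.camera_info('wrist');im=snap('wrist','w14.png');g=cv2.cvtColor(im,cv2.COLOR_RGB2GRAY)
for v in range(60,320,10): print(v,''.join('%4d'%g[v,u] for u in range(290,352,2)))
E
```

```text
28.85 [ 0.60472584 -0.04681022  0.24190755] [-1.79966759e+02 -8.68300568e-03  8.64957907e+01] 0.011438190322741482
60   93  94  94  92  94  95  93  93  95  93  91  95  96  93  93  94  94  94  92  92  93  95  96  95  95  92  94  92  94  93  94
70   94  96  93  93  94  96  94  93  94  95  92  93  94  94  95  92  95  93  95  92  97  93  95  92  94  94  95  95  94  94  92
80   97  94  92  93  91  95  93  92  92  92  93  95  93  95  93  95  94  93  94  92  93  95  94  95  95  92  95  92  92  92  92
90   95  91  93  94  95  93  95  93  91  93  96  93  93  93  94  93  96  93  95  92  91  94  94  94  92  94  94  94  93  94  94
100   94  92  92  91  95  93  97  94  93  95  95  95  94  94  92  96  94  94  96  92  96  94  93  92  93  95  92  92  91  93  92
110  211 213 212 215 212 211 212 212 211 198 136 136 134 138 135 139 138 138 134 136 136 135 135 134 136 136 135 139 136 134 137
120  212 212 213 147 106  91  95 100 110 114 115 115 116 120 117 116 116 114 117 115  99  99  95  96 106 126 138 140 135 134 135
130  211 211 213 182 170 123 120 125 142  98 102 100 102 102 109 151 144  97 101 100 1
[... 1664 characters left out ...]
 73  72  73  73  47  21  76 100 101  99  98  89  30  29
270   33  35 101  98 101  99 103  79  21  32  72  73  76  73  73  73  73  74  74  76  70  70  24  37  99 101  99 101  99  71  29
280   34  99  99 101  99 100  98  27  24  60  76  75  75  73  74  73  72  76  75  75  74  70  27  27  77 100 100  97 102 101  48
290   33  27  30  29  31  34  84  34  35  85  89  88  88  89  89  89  90  91  91  90  90  87  54  33  70  49  28  29  31  32  32
300   29  28  34  32  33  22  26  30  35  87  88  93  92  93  93  92  89  89  90  89  90  85  53  34  29  26  31  28  30  24  29
310   27  31  28  32  33  30  19  35  33  85  90  93  88  91  93  90  89  88  91  93  91  90  44  33  30  34  30  31  24  31  28
```

{"name": "play_rows", "arguments": {
  "increments": [
    {"slide":[0,0,20],"angular":[0,0,0],"claw":-1},
    {"slide":[0,0,25],"angular":[0,0,0],"claw":-1},
    {"slide":[0,0,25],"angular":[0,0,0],"claw":-1},
    {"slide":[0,0,15],"angular":[0,0,0],"claw":-1},
    {"slide":[0,0,10],"angular":[0,0,0],"claw":-1},
    {"slide":[0,0,10],"angular":[0,0,0],"claw":-1},
    {"slide":[0,0,5],"angular":[0,0,0],"claw":-1},
    {"slide":[0,0,0],"angular":[0,0,0],"claw":-1}
  ]
}}

```text
time: 29.7
ee_pos: [0.6048, -0.0479, 0.1321]
tcp_rot: [-180.0, 0.0, 86.4]
wrist_force: [-1.1, 0.0, -0.8]
opening: 0.0109
grasp_force: 44.9
```

{"name": "play_rows", "arguments": {
  "increments": [
    {"slide":[0,0,2],"angular":[0,0,0],"claw":-1},
    {"slide":[0,0,0],"angular":[0,0,0],"claw":-1},
    {"slide":[0,0,0],"angular":[0,0,0],"claw":-1}
  ]
}}

```text
time: 30.0
ee_pos: [0.6051, -0.0481, 0.1308]
tcp_rot: [180.0, 0.0, 86.4]
wrist_force: [-0.6, -0.3, -0.8]
opening: 0.0115
grasp_force: 44.9
```

{"name": "play_rows", "arguments": {
  "increments": [
    {"slide":[0,0,2],"angular":[0,0,0],"claw":-1},
    {"slide":[0,0,0],"angular":[0,0,0],"claw":-1},
    {"slide":[0,0,1.5],"angular":[0,0,0],"claw":-1},
    {"slide":[0,0,0],"angular":[0,0,0],"claw":-1},
    {"slide":[0,0,0],"angular":[0,0,0],"claw":-1}
  ]
}}

```text
time: 30.5
ee_pos: [0.6051, -0.0481, 0.1285]
tcp_rot: [179.9, 0.0, 86.4]
wrist_force: [-3.3, -0.3, 9.3]
opening: 0.0109
grasp_force: 46.6
```

{"name": "play_rows", "arguments": {
  "increments": [
    {"slide":[0,0,-1],"angular":[0,0,0],"claw":-0.3},
    {"slide":[0,0,0],"angular":[0,0,0],"claw":-0.3},
    {"slide":[0,0,0],"angular":[0,0,0],"claw":-0.3},
    {"slide":[0,0,-20],"angular":[0,0,0],"claw":-0.3},
    {"slide":[0,0,-50],"angular":[0,0,0],"claw":-0.3},
    {"slide":[0,0,0],"angular":[0,0,0],"claw":-0.3},
    {"slide":[0,0,0],"angular":[0,0,0],"claw":-0.3}
  ]
}}

```text
time: 31.2
ee_pos: [0.6055, -0.048, 0.199]
tcp_rot: [179.9, 0.0, 86.4]
wrist_force: [-0.3, -0.3, -1.0]
opening: 0.0299
grasp_force: 0.0
```

```bash
python3 - <<'E'
from h import *
o=bot.get_obs();print(o['time'],o['ee_pos'],o['tcp_rot'],o['opening'])
ci=bot.camera_info('wrist');im=snap('wrist','w15.png')
s=snap('scene','s15.png'); t=snap('top','t15.png')
a=im[60:360,170:470,::-1]; b=cv2.resize(s[150:240,280:400,::-1],(400,300),interpolation=cv2.INTER_CUBIC); c=cv2.resize(t[160:265,180:450,::-1],(700,272),interpolation=cv2.INTER_CUBIC)
cv2.imwrite('pics/c15.png',np.vstack([np.hstack([a,b]),c]))
E
```

```text
31.2 [ 0.60552801 -0.04803677  0.19898746] [1.79854192e+02 1.33121300e-03 8.64426685e+01] 0.029862785369478784
```

View pics/c15.png

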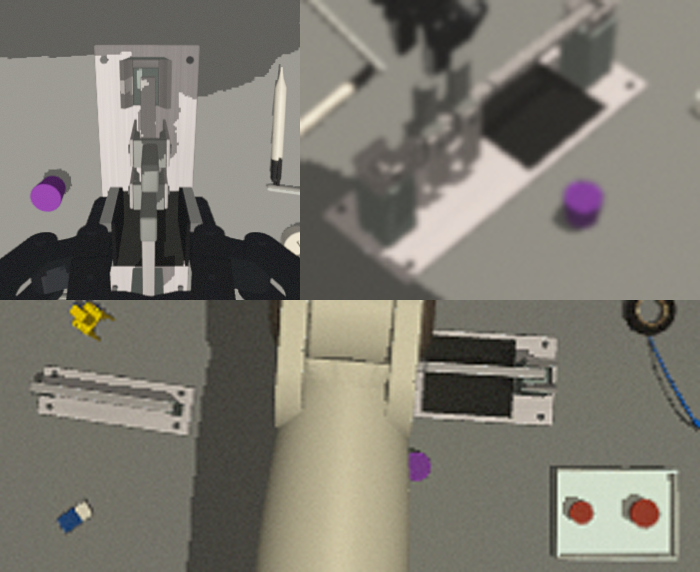

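Both carriers hang upright on the left half, the stand's rail is empty, and both stoppers are in the tray at (580,512) and (643,513). Next I'll re-grip the left carrier and slide the row.

{"name": "play_rows", "arguments": {
  "increments": [
    {"slide":[0,0,30],"angular":[0,0,0],"claw":-0.3},
    {"slide":[0,0,25],"angular":[0,0,0],"claw":-0.3},
    {"slide":[0,0,17],"angular":[0,0,0],"claw":-0.3},
    {"slide":[0,0,0],"angular":[0,0,0],"claw":-0.3},
    {"slide":[0,0,0],"angular":[0,0,0],"claw":-1},
    {"slide":[0,0,0],"angular":[0,0,0],"claw":-1},
    {"slide":[0,0,0],"angular":[0,0,0],"claw":-1},
    {"slide":[0,0,0],"angular":[0,0,0],"claw":-1}
  ],
  "squeeze": 25
}}

```text
time: 32.15
ee_pos: [0.6051, -0.048, 0.1264]
tcp_rot: [179.9, -0.0, 86.4]
wrist_force: [-1.0, 0.3, -1.1]
opening: 0.0118
grasp_force: 28.4
```

{"name": "play_rows", "arguments": {
  "increments": [
    {"slide":[-3,0,0],"angular":[0,0,0],"claw":-1},
    {"slide":[-5,0,0],"angular":[0,0,0],"claw":-1},
    {"slide":[-5,0,0],"angular":[0,0,0],"claw":-1},
    {"slide":[-5,0,0],"angular":[0,0,0],"claw":-1},
    {"slide":[-5,0,0],"angular":[0,0,0],"claw":-1}
  ]
}}

```text
time: 32.65
ee_pos: [0.6035, -0.0714, 0.126]
tcp_rot: [180.0, -0.0, 86.4]
wrist_force: [-0.3, 2.4, 1.1]
opening: 0.0117
grasp_force: 28.6
```

{"name": "play_rows", "arguments": {
  "increments": [
    {"slide":[-6,0,0],"angular":[0,0,0],"claw":-1},
    {"slide":[-6,0,0],"angular":[0,0,0],"claw":-1},
    {"slide":[-6,0,0],"angular":[0,0,0],"claw":-1},
    {"slide":[-6,0,0],"angular":[0,0,0],"claw":-1},
    {"slide":[-6,0,0],"angular":[0,0,0],"claw":-1},
    {"slide":[-6,0,0],"angular":[0,0,0],"claw":-1},
    {"slide":[-6,0,0],"angular":[0,0,0],"claw":-1},
    {"slide":[-6,0,0],"angular":[0,0,0],"claw":-1}
  ]
}}

```text
time: 33.45
ee_pos: [0.6005, -0.1192, 0.126]
tcp_rot: [180.0, -0.0, 86.4]
wrist_force: [0.1, 3.7, 4.0]
opening: 0.0119
grasp_force: 29.1
```

```bash
python3 - <<'E'
from h import *
o=bot.get_obs();print(o['time'],o['ee_pos'],o['tcp_rot'],o['wrist_force'],o['torque'])
ci=bot.camera_info('wrist');im=snap('wrist','w16.png');g=cv2.cvtColor(im,cv2.COLOR_RGB2GRAY)
p=o['ee_pos']
for dy in(0,-24): print(dy,'tab top',[np.round(proj(ci,[p[0],p[1]+(dy+e)/1000,.148]),1).tolist() for e in(-10,10)])
for v in range(230,400,6): print(v,''.join('%4d'%g[v,u] for u in range(290,352,3)))
E
```

```text
33.45 [ 0.60050581 -0.11924428  0.12600657] [ 1.79978313e+02 -1.26110589e-02  8.64456252e+01] [0.10020447 3.714103   4.04082871] [ 0.8946955   0.00772841 -0.02417065]
0 tab top [[322.2, 329.8], [319.3, 290.4]]
-24 tab top [[325.3, 371.8], [322.8, 337.2]]
230   46  52  91  73  74  74  65 124 121 122 121 120 124  38  30  76  76  75  93  87  39
236   46  94  89  78  76  77  76  75  74  75  75  72  76  77  76  74  78  75  81  93  48
242   47 112 111  94  93  93  92  92  95  92  94  94  94  97  93  93  94  93  89 116  60
248   71 114 110 103 104 100  26  76  75  74  73  72  76  75  33  76 101 102 105 115  67
254   49 113 106 103 103 100  27  74  74  76  75  78  75  73  33  55 103 101 102 114  51
260   31  30 102 103 103  57  29  70  76  76  79  74  73  74  51  34 100  99 102  46  29
266   34  55 103 102 104  39  35  77  80  76  78  75  77  76  68  26 104 102 100  97  31
272   35  99 103 103 103  32  48  74  74  76  72  78  75  79  71  26 100 102 102 101  29
278   29 103 102 101 101  24  64  76  78  74  73  75  76  77  73  25  71 100 101 104  48
284   32  32  69 126 124  34  73  76  75  76
[... 1035 characters left out ...]
2  24  32  29  37  32  27  28  38  61  47  32  27  30  33  27  29  31  24  29
362   35  29  27  27  32  31  26  30  32  30  30  25  30  25  26  27  32  29  30  32  32
368   32  29  33  33  33  23  29  32  35  32  30  31  30  38  29  30  36  24  28  29  26
374   33  30  33  33  31  30  30  27  26  30  24  31  32  31  33  31  25  26  29  27  30
380   25  34  23  32  24  33  30  26  29  31  33  32  30  27  32  31  34  33  31  25  32
386   24  31  27  31  31  29  33  30  33  29  30  26  25  28  28  30  33  34  30  29  27
392   27  30  30  30  31  31  30  27  31  30  33  26  32  28  32  33  31  27  28  29  24
398   27  23  29  28  32  35  35  32  36  33  31  31  32  28  30  29  33  27  36  30  32
```

{"name": "play_rows", "arguments": {
  "increments": [
    {"slide":[-6,0,0],"angular":[0,0,0],"claw":-1},
    {"slide":[-6,0,0],"angular":[0,0,0],"claw":-1},
    {"slide":[-6,0,0],"angular":[0,0,0],"claw":-1},
    {"slide":[-6,0,0],"angular":[0,0,0],"claw":-1},
    {"slide":[-6,0,0],"angular":[0,0,0],"claw":-1},
    {"slide":[-6,0,0],"angular":[0,0,0],"claw":-1},
    {"slide":[-6,0,0],"angular":[0,0,0],"claw":-1},
    {"slide":[-6,0,0],"angular":[0,0,0],"claw":-1}
  ]
}}

```text
time: 34.3
ee_pos: [0.5975, -0.1669, 0.126]
tcp_rot: [180.0, -0.0, 86.5]
wrist_force: [1.3, 4.3, 6.0]
opening: 0.0117
grasp_force: 29.3
```

{"name": "play_rows", "arguments": {
  "increments": [
    {"slide":[-6,0,0],"angular":[0,0,0],"claw":-1},
    {"slide":[-6,0,0],"angular":[0,0,0],"claw":-1},
    {"slide":[-6,0,0],"angular":[0,0,0],"claw":-1},
    {"slide":[-6,0,0],"angular":[0,0,0],"claw":-1},
    {"slide":[-4,0,0],"angular":[0,0,0],"claw":-1},
    {"slide":[0,0,0],"angular":[0,0,0],"claw":-1}
  ]
}}

```text
time: 34.9
ee_pos: [0.5957, -0.1954, 0.126]
tcp_rot: [180.0, 0.0, 86.4]
wrist_force: [0.3, 0.2, 5.6]
opening: 0.0115
grasp_force: 29.3
```

```bash
python3 - <<'E'
from h import *
o=bot.get_obs();print(o['time'],o['ee_pos'],o['tcp_rot'],o['wrist_force'],o['torque'])
E
```

```text
34.9 [ 0.59569143 -0.19540278  0.12599332] [1.79987050e+02 2.89801632e-02 8.64123674e+01] [0.32483993 0.18985342 5.58732283] [ 0.21024911 -0.03124209 -0.03062584]
```

{"name": "play_rows", "arguments": {
  "increments": [
    {"slide":[-2,0,0],"angular":[0,0,0],"claw":-1},
    {"slide":[-2,0,0],"angular":[0,0,0],"claw":-1},
    {"slide":[-2,0,0],"angular":[0,0,0],"claw":-1},
    {"slide":[-2,0,0],"angular":[0,0,0],"claw":-1}
  ]
}}

```text
time: 35.3
ee_pos: [0.5953, -0.2026, 0.126]
tcp_rot: [180.0, -0.0, 86.5]
wrist_force: [0.1, 4.4, 6.0]
opening: 0.0113
grasp_force: 29.3
```

{"name": "play_rows", "arguments": {
  "increments": [
    {"slide":[-1,0,0],"angular":[0,0,0],"claw":-1},
    {"slide":[-1,0,0],"angular":[0,0,0],"claw":-1}
  ]
}}

```text
time: 35.5
ee_pos: [0.5951, -0.2046, 0.126]
tcp_rot: [180.0, -0.0, 86.5]
wrist_force: [1.0, 4.4, 5.8]
opening: 0.0117
grasp_force: 29.3
```

{"name": "play_rows", "arguments": {
  "increments": [
    {"slide":[-1,0,0],"angular":[0,0,0],"claw":-1},
    {"slide":[-1,0,0],"angular":[0,0,0],"claw":-1}
  ]
}}

```text
time: 35.7
ee_pos: [0.5951, -0.206, 0.126]
tcp_rot: [180.0, -0.1, 86.5]
wrist_force: [0.1, 8.6, 6.4]
opening: 0.0118
grasp_force: 29.5
```

{"name": "play_rows", "arguments": {
  "increments": [
    {"slide":[-1,0,0],"angular":[0,0,0],"claw":-1},
    {"slide":[0,0,0],"angular":[0,0,0],"claw":-1}
  ]
}}

```text
time: 35.9
ee_pos: [0.5951, -0.2067, 0.1261]
tcp_rot: [180.0, -0.1, 86.5]
wrist_force: [0.9, 8.0, 6.7]
opening: 0.0113
grasp_force: 29.5
```

{"name": "play_rows", "arguments": {
  "increments": [
    {"slide":[-1.5,0,0],"angular":[0,0,0],"claw":-1},
    {"slide":[0,0,0],"angular":[0,0,0],"claw":-1}
  ]
}}

```text
time: 36.1
ee_pos: [0.595, -0.208, 0.1262]
tcp_rot: [180.0, -0.1, 86.5]
wrist_force: [1.5, 10.3, 6.9]
opening: 0.0119
grasp_force: 29.7
```

```bash
python3 - <<'E'
from h import *
o=bot.get_obs();print(o['time'],o['ee_pos'],o['wrist_force'],o['torque'])
E
```

```text
36.1 [ 0.59499921 -0.20801726  0.12616629] [ 1.54822679 10.26293741  6.88650221] [ 2.07897919 -0.13070097 -0.03273302]
```

{"name": "play_rows", "arguments": {
  "increments": [
    {"slide":[0,0,0],"angular":[0,0,0],"claw":-0.3},
    {"slide":[0,0,0],"angular":[0,0,0],"claw":-0.3},
    {"slide":[0,0,0],"angular":[0,0,0],"claw":-0.3},
    {"slide":[0,0,-20],"angular":[0,0,0],"claw":-0.3},
    {"slide":[0,0,-40],"angular":[0,0,0],"claw":-0.3},
    {"slide":[0,0,-40],"angular":[0,0,0],"claw":-0.3},
    {"slide":[0,0,0],"angular":[0,0,0],"claw":-0.3},
    {"slide":[0,0,0],"angular":[0,0,0],"claw":-0.3}
  ]
}}

```text
time: 36.9
ee_pos: [0.5952, -0.2096, 0.2266]
tcp_rot: [179.9, 0.1, 86.4]
wrist_force: [0.2, 0.4, -0.9]
opening: 0.0297
grasp_force: 0.0
```

```bash
python3 - <<'E'
from h import *
o=bot.get_obs();print(o['time'],o['ee_pos'],o['tcp_rot'],o['wrist_force'])
ci=bot.camera_info('wrist');im=snap('wrist','w17.png');g=cv2.cvtColor(im,cv2.COLOR_RGB2GRAY)
for n,y in(('A',-.2067),('B',-.2307)):
    print(n,'saddle',[np.round(proj(ci,[.595,y+e/1000,.1]),1).tolist() for e in(-12,12)],'tab',[np.round(proj(ci,[.595,y+e/1000,.148]),1).tolist() for e in(-10,10)])
print('post inner',proj(ci,[.592,-.2418,.103]))
for v in range(160,330,3): print(v,''.join('%4d'%g[v,u] for u in range(296,348,3)))
E
```

```text
36.9 [ 0.59517134 -0.20963254  0.22660123] [1.79908686e+02 5.02939420e-02 8.64234839e+01] [ 0.17932253  0.39004641 -0.87525234]
A saddle [[320.9, 212.0], [319.2, 186.6]] tab [[320.9, 231.0], [319.2, 205.9]]
B saddle [[322.5, 236.0], [320.9, 212.0]] tab [[322.8, 259.2], [321.2, 235.8]]
post inner [319.20889406 236.67276694]
160   49  43  45  45  45  52 112 112 113 113  28  27  24  25  22  24  30  29
163   41  44  46  44  40  48 111 112 111 112  29  26  23  25  29  28  29  47
166   44  46  43  42  42  47 113 112 112 114  26  29  26  25  26  23  25  39
169   41  43  39  63  54  46 117 114 112 115  30  21  73  34  30  28  26  48
172   43  45  45  87  59  41 113 113 112 111  27  30  72  58  25  22  24  44
175   42  43  41  89  60  63 118 114 115 117  31  27  76  88  20  16  22  41
178   40  39  43  88  62  63 125 127 113 113  27  27  70  91  28  29  31  44
181   46  44  55  89  71  70 186 186 112 112  31  66  71  91  22  27  27  45
184   42  42  67  84  76  53 116 116 113 111  31  69  75  88  40  27  33  41
187   38  45 154  95 108 106 106  80  79  80  84  83  82 112  94  30  27  42
190  
[... 2913 characters left out ...]
149 148
304  148 148 148 148 148 148 150 148 148 147 147 148 149 149 150 148 148 148
307  148 146 149 148 147 147 148 149 149 146 148 148 149 148 149 150 148 147
310  151 148 149 148 148 149 149 148 149 148 147 147 146 148 148 148 148 149
313  149 147 149 148 149 149 149 148 146 148 147 149 147 148 150 149 128  97
316  149 149 149 149 147 149 147 148 149 147 149 146 146  97  95  96 131 151
319  147 146 148 151 149 148 149 148 148 150 139  98 114 148 149 147 148 146
322  148 148 148 146 148 148 148 150 122 105 139 149 147 148 147 148 140  45
325  150 147 151 148 146 145  97 101 147 148 149 147 146 149 148 115  46 107
328  148 150 148 143 102  96 147 149 149 149 146 148 149 148  79  52 123 149
```

{"name": "play_rows", "arguments": {
  "increments": [
    {"slide":[0,0,-40],"angular":[0,0,0],"claw":-0.3},
    {"slide":[20,-40,-10],"angular":[0,0,0],"claw":-0.3},
    {"slide":[20,-40,0],"angular":[0,0,0],"claw":-0.3},
    {"slide":[20,-40,0],"angular":[0,0,0],"claw":-0.3},
    {"slide":[20,-40,0],"angular":[0,0,0],"claw":-0.3},
    {"slide":[20,-20,0],"angular":[0,0,0],"claw":-0.3},
    {"slide":[0,0,0],"angular":[0,0,0],"claw":-0.3},
    {"slide":[0,0,0],"angular":[0,0,0],"claw":-0.3}
  ]
}}

```text
time: 37.75
ee_pos: [0.4211, -0.0981, 0.275]
tcp_rot: [-180.0, 0.0, 86.5]
wrist_force: [0.2, -0.1, 0.1]
opening: 0.0301
grasp_force: 0.0
```

```bash
python3 - <<'E'
from h import *
o=bot.get_obs();print(o['time'],o['ee_pos'])
for n in('wrist','top','scene'):
    ci=bot.camera_info(n);im=snap(n,n+'18.png')
    for r in red(im,ci): print(n,r)
# saddle/post profile along the bar line as seen by wrist
ci=bot.camera_info('wrist');im=cv2.imread('pics/wrist18.png');g=cv2.cvtColor(im,cv2.COLOR_BGR2GRAY)
for z,dx in((.09,-.014),(.1,-.012),(.148,0)):
    l=[]
    for y in range(-262,-170,3):
        u,v=proj(ci,[.5973+.064*(y+127)/1000+dx,y/1000,z]); l.append((y,int(g[int(round(v)),int(round(u))]) if 0<=v<400 and 0<=u<640 else None))
    print(z,l)
E
```

```text
37.75 [ 0.42112657 -0.09807753  0.27497466]
wrist (332.2, 347.6, 10.4, 218.0, array([ 422.3, -375.6,   35. ]))
wrist (332.5, 312.1, 11.4, 281.5, array([ 426. , -307.9,   35. ]))
top (428.0, 242.0, 5.4, 73.0, array([ 425.4, -394.6,   35. ]))
top (223.0, 125.3, 25.0, 112.0, array([794.3, 251.1,  35. ]))
scene (194.5, 241.0, 24.2, 202.5, array([772.9, 284.1,  35. ]))
0.09 [(-262, 24), (-259, 127), (-256, 125), (-253, 105), (-250, 103), (-247, 98), (-244, 97), (-241, 96), (-238, 99), (-235, 100), (-232, 101), (-229, 100), (-226, 98), (-223, 102), (-220, 102), (-217, 96), (-214, 99), (-211, 98), (-208, 105), (-205, 103), (-202, 82), (-199, 101), (-196, 99), (-193, 95), (-190, 76), (-187, 78), (-184, 85), (-181, 86), (-178, 86), (-175, 84), (-172, 85)]
0.1 [(-262, 29), (-259, 29), (-256, 105), (-253, 101), (-250, 95), (-247, 95), (-244, 96), (-241, 108), (-238, 123), (-235, 158), (-232, 111), (-229, 135), (-226, 115), (-223, 116), (-220, 165), (-217, 137), (-214, 166), (-211, 130), (-208, 166), (-205, 177), (-202, 166), (-199, 172), (-196, 148), (-193, 82), (-190, 76), (-187, 85), (-184, 98), (-181, 100), (-178, 100), (-175, 100), (-172, 100)]
0.148 [(-262, 34), (-259, 32), (-256, 33), (-253, 27), (-250, 26), (-247, 91), (-244, 154), (-241, 149), (-238, 152), (-235, 152), (-232, 153), (-229, 152), (-226, 150), (-223, 113), (-220, 79), (-217, 150), (-214, 152), (-211, 152), (-208, 153), (-205, 150), (-202, 149), (-199, 109), (-196, 79), (-193, 86), (-190, 155), (-187, 155), (-184, 156), (-181, 154), (-178, 155), (-175, 156), (-172, 157)]
```

```bash
python3 - <<'E'
from h import *
ci=bot.camera_info('wrist');g=cv2.cvtColor(cv2.imread('pics/wrist18.png'),cv2.COLOR_BGR2GRAY).astype(np.float32)
print([np.round(proj(ci,[.591,y,z]),1).tolist() for y in(-.23,-.206) for z in(.1,.148)])
ys=np.arange(-252,-192,2.)
print('y   ',' '.join('%4d'%-y for y in ys))
for z in(.148,.142,.136,.13,.124,.118,.112,.106,.1,.094):
    P=np.array([proj(ci,[.5973+.064*(y+127)/1000-.006-(.0105 if z<.1 else 0),y/1000,z]) for y in ys],np.float32)
    s=cv2.remap(g,P[:,0].reshape(1,-1),P[:,1].reshape(1,-1),cv2.INTER_LINEAR)[0]
    print(z,' '.join('%4d'%k for k in s))
E
```

```text
[[468.3, 286.1], [489.9, 312.3], [470.4, 268.5], [492.9, 292.9]]
y     252  250  248  246  244  242  240  238  236  234  232  230  228  226  224  222  220  218  216  214  212  210  208  206  204  202  200  198  196  194
0.148   31   30   35   80  137  155  148  114   83   79   79   81   79   80   79   79   77   75   78   78   78   79   81   75   77   81   75   77   78   75
0.142   29   48  123  153  155  155  150  118   80   79   81   83   81   82   79   78   76   77   77   78   81   80   82   79   81   81   81   78   77   76
0.136   40  122  151  148  147  148  145  121   82   81   78   79   80   79   79   79   76   77   77   78   81   79   83   80   80   80   82   80   80   77
0.13  119  146  145  146  146  147  146  128   87   78   80   80   80   78   80   78   75   77   77   76   81   79   79   79   80   80   79   79   77   76
0.124  152  151  150  152  151  151  151  128   93   79   80   79   80   80   79   77   76   76   78   77   80   78   78   80   80   79   78   80   80   76
0.118   95   99   95   94  103  100   92   85   80   78   78   80   79   79   80   79   79   78   76   77   80   78   80   80   80   79   81   79   78   75
0.112  131  175  169  173  175  172  169  153  103   80   77   80   79   79   79   79   78   74   81   92   83   79   79   77   79   79   80   80   76   73
0.106  175  176  175  176  176  176  173  145  123  119  123  119  123  129  122  125  134  150  118  145  143  141  143  142  143  144  144  146  149  154
0.1  178  179  180  179  173  155  152  152  152  150  151  151  152  152  152  152  124  148  152  152  151  151  149  151  152  152  152  152  128   79
0.094  109  103   95   94   93   96   95   94   97   98   99  100  104  101   95  100  100  101   98   95   99   98   98   98   97   95   84   90  100   99
```

The saddles touch each other and the post: B runs from −243.5 to −220 mm and A from −219.5 to −195.7 mm. Both are upright, and both stoppers are in the tray.

```bash
python3 -c "
from workcell import bot
print(bot.job_done())"
```

```text
the job is handed in; nothing more can be done
None
```

The job is handed in: both stoppers are in the tray, the bar lies in both cradles, and both carriers were hung on the left half and then slid along the bar to rest against the right post. No verdict came back. My last measurements showed the carriers upright and touching, and the battery and a third carrier were not in the scene.

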